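Fetch the tape measure from behind the sample things

TASK

The yellow tape measure on the bark-grading bench is hemmed in by the red can, the blue-topped cork block and the green-lidded jar: without moving the tape yet, clear all three onto the black mat, standing upright. Then fetch the tape and stand it on its base inside the wooden tray, lined up lengthwise with it, and only after that put each of the three back, upright, on the middle of the disc of its own colour. Knock nothing over and leave the cork knife where it lies.

Things in the scene. Friction and masses are not known exactly. Their poses are not given: they have to be found in the camera images.
- can: Red round can with a white band and a small red cap, 52 mm diameter, 125 mm tall, about 0.3 kg, loose, stands upright. Origin: centre of its underside, z up. Starts on the middle of the red disc, beside or in front of the tape.
- block: Cork sample block: square column of cork layers with blue top, 46 x 46 x 125 mm tall, about 0.1 kg, loose, stands upright. Origin: centre of its underside, z up, x and y along its sides. Starts on the middle of the blue disc.
- jar: Round clear jar of cork stoppers with a green lid, 52 mm diameter (lid 53 mm), 124 mm tall, about 0.2 kg, loose, stands upright. Origin: centre of its underside, z up. Starts on the middle of the green disc.
- disc_red: Red flat disc, 80 mm diameter, 3 mm thick, fixed on the 8 mm plywood board: the can's place. Origin: centre of its underside, so its top is 3 mm above the origin. The three discs lie round the tape, one in front of it (about 78 mm nearer the robot) and one at each side (64 mm); which colour is where varies.
- disc_blue: Blue flat disc, same size as the red one: the cork block's place. Origin: centre of its underside, top 3 mm above.
- disc_green: Green flat disc, same size as the red one: the jar's place. Origin: centre of its underside, top 3 mm above.
- mat: Black rubber mat, 340 mm along its x, 130 mm along its y, 4 mm thick, fixed on the bench on the robot's left or right, its x pointing roughly away from the robot; the side area, with room for three things in a row along x. Origin: centre of its underside, top 4 mm above.
- tape: Yellow pocket tape measure with black round side pads, 64 mm long (x), 40 mm thick (y, the grasp), 60 mm tall (z), about 0.26 kg, loose, standing on its flat base on the plywood board. Origin: centre of its underside. Gaps of about 16 to 22 mm separate it from the things round it at the start. The can, block and jar are about twice as tall.
- tray: Shallow wooden tray, outside 92 mm (x) by 70 mm (y), walls 5 mm thick, rim 16 mm high, floor 5 mm thick, inside 82 x 60 mm; fixed on the bench across the bench from the mat. Origin: centre of its underside, inner floor 5 mm above.
- knife: Bystander: cork knife, wooden handle 24 mm thick, 260 mm long overall with steel blade, loose, lying beyond the plywood board, to be left alone. Origin: within the handle, at bench height, x towards the blade.

How it is judged (in metres and radians):
On the way, in this order (a step that is already met when the one before it is completed fails the run):
1. can, block and jar all stand on the mat while the tape is still at its starting place (x of can in the frame of mat between -0.155 and 0.155 m and y of can in the frame of mat between -0.052 and 0.052 m and z of can in the frame of mat between -0.002 and 0.01 m and angle between each of can, block, jar's own z axis and vertical below 0.12 rad and x of block in the frame of mat between -0.155 and 0.155 m and y of block in the frame of mat between -0.052 and 0.052 m and z of block in the frame of mat between -0.002 and 0.01 m and x of jar in the frame of mat between -0.155 and 0.155 m and y of jar in the frame of mat between -0.052 and 0.052 m and z of jar in the frame of mat between -0.002 and 0.01 m and distance of tape from where it was at the start of the episode below 0.03 m), for 0.2 s.
2. the tape stands in the tray while the three are still on the mat (horizontal distance between tape and tray below 0.014 m and z of tape in the frame of tray between 0.001 and 0.01 m and angle between each of tape, can, block, jar's own z axis and vertical below 0.12 rad and angle between the x axis of tape and the x axis of tray, either way round below 0.35 rad and x of can in the frame of mat between -0.155 and 0.155 m and y of can in the frame of mat between -0.052 and 0.052 m and z of can in the frame of mat between -0.002 and 0.01 m and x of block in the frame of mat between -0.155 and 0.155 m and y of block in the frame of mat between -0.052 and 0.052 m and z of block in the frame of mat between -0.002 and 0.01 m and x of jar in the frame of mat between -0.155 and 0.155 m and y of jar in the frame of mat between -0.052 and 0.052 m and z of jar in the frame of mat between -0.002 and 0.01 m and linear speed of tape below 0.05 m/s), for 0.2 s.
At the end, for the whole second after the job is handed in: The can, block and jar stand upright (within 0.1 rad), each within 12 mm of the middle of the disc of its own colour and resting on it; the tape stands upright on the tray's floor, within 14 mm of the tray's middle and 0.35 rad of its long direction (either way round); all released and at rest (horizontal distance between can and disc_red below 0.012 m and z of can in the frame of disc_red between -0.002 and 0.008 m and angle between each of can, block, jar's own z axis and vertical below 0.1 rad and horizontal distance between block and disc_blue below 0.012 m and z of block in the frame of disc_blue between -0.002 and 0.008 m and horizontal distance between jar and disc_green below 0.012 m and z of jar in the frame of disc_green between -0.002 and 0.008 m and horizontal distance between tape and tray below 0.014 m and z of tape in the frame of tray between 0.001 and 0.01 m and angle between tape's own z axis and vertical below 0.12 rad and angle between the x axis of tape and the x axis of tray, either way round below 0.35 rad and linear speed of each of can, block, jar, tape below 0.02 m/s); the robot touches nothing.
It fails at once if the cork knife is moved by more than 30 mm (distance of knife from where it was at the start of the episode above 0.03 m).
It fails at once if the can, block, jar or tape is knocked over (tilted beyond 0.6 rad) (angle between any of can, block, jar, tape's own z axis and vertical above 0.6 rad).
It also fails if it takes over 125 s, if anything falls off the work surface, if the arm or the gripper's body presses on something with over 40 N, if the wrist force passes 120 N, or if a joint passes its speed limit or range.

ROBOT

A 6-joint arm with a two-finger parallel gripper is mounted at the origin on the work surface. World frame = base frame: x ahead of the robot, y to its left, z up, the work surface at z = 0. Lengths are in m, angles in degrees, forces in N, time in s.
With the tool pointing down it reaches from about 0.35 to 0.875 m from the base axis. Payload 4.2 kg.
Tool frame: the origin (TCP) lies midway between the tips of the shut fingers; the grasp point (between the pads) lies 19 mm behind it (r.pinch_z is the distance from the TCP to the grasp point, in m); z points along the fingers, y is the line along which they close (so a half turn about z gives the same grasp; the last joint's range is limited). The gripper opens to 87 mm and grips with 3 to 60 N. Pads are 19 mm wide; open, the fingers measure 117 mm over their backs; the gripper's body (75 mm by 190 mm) begins 51 mm behind the grasp point.
Start: joints at [-50.73, 22.042, 0.453, 0, -68.411, -14.817], TCP at [0.259, -0.569, 0.223] pointing down, gripper open.
Joint ranges: [-179.83, 179.83], [-69.29, 118.12], [-61.27, 80.66], [-181.25, 117.63], [-171.15, -9.14], [-177.46, 177.46]. Speed limits (degrees/s): [159.86, 159.86, 180, 180, 180, 180].

INTERFACE

Orientations are given as a 3x3 rotation matrix whose columns are the frame's x, y, z axes.
In Python, from station import r, imaging, models gives the robot as it stands. The module is installed in compiled form; this text tells all that it offers.
- The arm moves only by the tool apply_moves, never from a script. Its argument "moves" is a list of rows, each a list of 2 entries, a list of its own where there are three numbers: the shift along the tool's x, y, z in m, then the turn about the tool's z in degrees. A call has 1 to 5 rows; each row shifts and turns the commanded pose from where the row before left it, along the tool's axes as they then stand; what a row does not reach is not made up. A row lasts 1/12 s, in which the tool goes at most 41.7 mm and 7.16 degrees, less where a joint would pass 70% of its speed; a pose out of reach is approached as far as the arm can. A call is refused whole if a number of a shift passes 0.0417 or a number of a turn 7.16, either way. A call with a gripper value outside its range is refused whole. "hand" is the finger opening in m, from 0 to 0.087, set as the call begins (left out, the last holds). The fingers move at their own pace and stop on an object; the grip force is fixed at half the most. Time passes only in rows, so rows that do not move let the fingers close. It gives the time, the measured TCP pose, the force, the opening and the grip force at its end, in the units of the state.
- r.sense(): the state, without advancing time (a new reading comes with each control period).
- imaging.capture(name): name is "scene" or "top" or "wrist"; returns a dict with "frame" (384x512x3 uint8, blue, green, red), "intrinsics" (3x3 intrinsics, pixels), "dist" ([k1, k2, p1, p2, k3] as OpenCV has them; the pictures are not rectified), "eye" and "orientation" of the camera in the world. Camera axes: x right, y down, z forward; pixel columns grow to the right and rows downward; lengths in m; the calibration is good to about 2 mm. A picture is of the moment at which its call begins. There is no depth.
- r.finish_job(): hands the job in; it is judged then, once.
Trained networks look in a picture, given as the dict that the camera call returned (one of the last four; its "shot" number tells which), for a name from the list of things; names that differ only in an ending like _2 or _b are one class to them, and where a whole thing is asked for, a point or a joint stands for the part that bears it (a point fixed in the world has none). Each returns a list of dicts, best first, with "confidence" (0 to 1); they miss things now and then, are a little off and sometimes report something else, mostly with a low value. They report only what shows in the picture. A call takes as long as a camera call.
- models.cut_out(picture, target): "region" (384x512 bool, what is visible of it) and "extent" ([left, top, width, height] as shares, 0 to 1, of the picture: columns of its width, rows of its height, round what is visible of it).
- models.place_of(picture, target): "at" ([column, row] as shares, 0 to 1, of the picture: columns of its width, rows of its height: a listed point, or the origin of a listed thing).
The state is a dict: "time_s": time; "joints": joint angles; "joint_velocities": joint speeds; "effort": joint torques, N m; "tcp_pos": TCP position; "ee_rot": TCP orientation; "wrist_force": force on the tool from outside, world axes, zero at the start; "moment": the same for the moment, N m; "gripper_width": opening from 0.0 (shut) to 1.0 (fully open); "gripper_force": force on a finger pad.
Only numpy, scipy, OpenCV 4.12 (cv2) and the standard library are available. Lean on these libraries where they do the work, as an engineer would, in place of code of your own. Each camera call takes 0.05 s, during which the arm holds its last target. There are 200 camera calls.

## Working session

There is one attempt and no reset: what is moved stays moved. The work goes in short steps, Python scripts to look and compute and a tool call to move; the robot and the scene stay as the last step left them, time stands still between calls to the robot, and variables do not carry over. Pictures are saved under pics/ and viewed, at most 14 in all, crops included, and the job is handed in when it is done.

Besides the shell and the picture viewer there is one more tool, called after "Call:" as name(argument=value, ...), one argument or row to a line, values as JSON. apply_moves: Moves the arm, as the interface text tells. Its arguments: {"type":"object","properties":{"moves":{"type":"array"},"hand":{"type":"number"}},"required":["moves"]}

```bash
mkdir -p pics
cat > h.py <<'E'
import numpy as np, cv2
from station import r, imaging, models
def ray(p,u,v):
    q=cv2.undistortPoints(np.array([[[u,v]]],float),p["intrinsics"],np.array(p["dist"],float))[0,0]
    d=np.array(p["orientation"])@np.array([q[0],q[1],1.]); return np.array(p["eye"]),d
def onz(p,u,v,z):
    e,d=ray(p,u,v); return e+d*(z-e[2])/d[2]
def place(p,n,z):
    o=models.place_of(p,n)
    return [(round(k["confidence"],2),np.round(onz(p,k["at"][0]*512,k["at"][1]*384,z),4)) for k in o[:2]]
def cut(p,n):
    o=models.cut_out(p,n); return o[0] if o else None
def proj(p,P):
    R=np.array(p["orientation"]); rv=cv2.Rodrigues(R.T)[0]; t=-R.T@np.array(p["eye"])
    return cv2.projectPoints(np.atleast_2d(np.array(P,float)),rv,t,np.array(p["intrinsics"]),np.array(p["dist"],float))[0][:,0]
E
python3 - <<'E'
from h import *
s=r.sense(); print(s["tcp_pos"],s["ee_rot"],s["gripper_width"],r.pinch_z)
Z=dict(can=.011,block=.011,jar=.011,disc_red=.008,disc_blue=.008,disc_green=.008,mat=0,tape=.008,tray=0,knife=0)
for c in ("top","scene"):
    p=imaging.capture(c); cv2.imwrite(f"pics/{c}0.png",p["frame"]); print(c,np.round(p["eye"],3))
    for n,z in Z.items():
        print(n,place(p,n,z))
        k=cut(p,n)
        if k is not None:
            m=k["region"].astype(np.uint8); cs,_=cv2.findContours(m,0,2); q=max(cs,key=cv2.contourArea)
            rc=cv2.minAreaRect(q); print("   ",round(k["confidence"],2),m.sum(),[list(np.round(onz(p,*b,z)[:2],3)) for b in cv2.boxPoints(rc)] if n in("mat","tray","tape","block","knife") else "")
E
```

```text
[ 0.25850705 -0.56838549  0.22145955] [[-9.10365205e-01 -4.13804583e-01 -9.80255143e-04]
 [-4.13805735e-01  9.10363132e-01  1.94484811e-03]
 [ 8.76010804e-05  2.17615725e-03 -9.99997628e-01]] 0.9968956639080693 0.0187
top [ 0.567 -0.013  1.248]
can [(0.69, array([ 0.5742, -0.0917,  0.011 ]))]
    0.86 365 
block [(0.76, array([ 0.4843, -0.0446,  0.011 ]))]
    0.72 342 [[np.float64(0.506), np.float64(-0.021)], [np.float64(0.518), np.float64(-0.068)], [np.float64(0.463), np.float64(-0.083)], [np.float64(0.45), np.float64(-0.037)]]
jar [(0.92, array([0.5468, 0.0292, 0.011 ]))]
    0.86 342 
disc_red [(0.82, array([ 0.5678, -0.1001,  0.008 ]))]
    0.25 5706 
disc_blue [(0.69, array([ 0.4857, -0.0461,  0.008 ]))]
    0.71 248 
disc_green [(0.87, array([0.5474, 0.0252, 0.008 ]))]
    0.51 257 
mat [(0.6, array([0.5055, 0.2881, 0.    ]))]
    0.57 5745 [[np.float64(0.345), np.float64(0.372)], [np.float64(0.686), np.float64(0.35)], [np.float64(0.674), np.float64(0.216)], [np.float64(0.334), np.float64(0.24)]]
tape [(0.58, array([ 0.5561, -0.0367,  0.008 ]))]
    0.65 761 [[np.float64(0.795
[... 1501 characters left out ...]
3, -0.0312,  0.008 ]))]
    0.95 428 [[np.float64(0.488), np.float64(-0.072)], [np.float64(0.478), np.float64(-0.029)], [np.float64(0.585), np.float64(-0.009)], [np.float64(0.594), np.float64(-0.051)]]
tray [(0.66, array([ 0.5344, -0.2962,  0.    ]))]
    0.91 690 [[np.float64(0.575), np.float64(-0.341)], [np.float64(0.454), np.float64(-0.339)], [np.float64(0.477), np.float64(-0.262)], [np.float64(0.595), np.float64(-0.267)]]
knife [(0.95, array([ 0.7882, -0.0408,  0.    ])), (0.63, array([ 0.5688, -0.104 ,  0.    ]))]
    0.69 82 [[np.float64(0.462), np.float64(-0.09)], [np.float64(0.461), np.float64(-0.078)], [np.float64(0.507), np.float64(-0.072)], [np.float64(0.508), np.float64(-0.084)]]
```

Run:
```python
import cv2
a=cv2.imread("pics/top0.png"); b=cv2.imread("pics/scene0.png")
cv2.imwrite("pics/t.png",cv2.resize(a,(800,600),interpolation=cv2.INTER_CUBIC))
from h import *
p=imaging.capture("top"); q=proj(p,[[.55,-.03,.05]])[0].astype(int); print(q)
x,y=max(q[0]-50,0),max(q[1]-37,0)
cv2.imwrite("pics/tc.png",cv2.resize(a[y:y+75,x:x+100],(800,600),interpolation=cv2.INTER_CUBIC)); print(x,y)
```

```text
[264 219]
214 182
```

View pics/t.png

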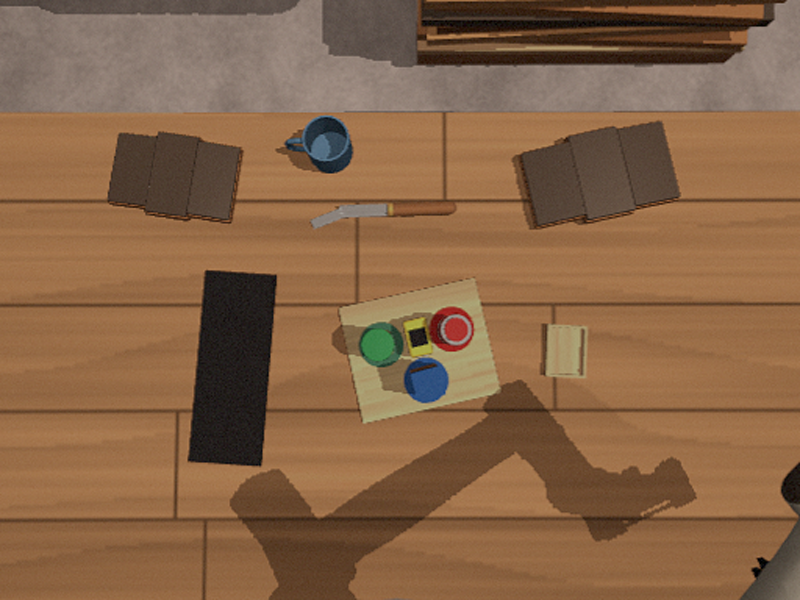

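View pics/tc.png

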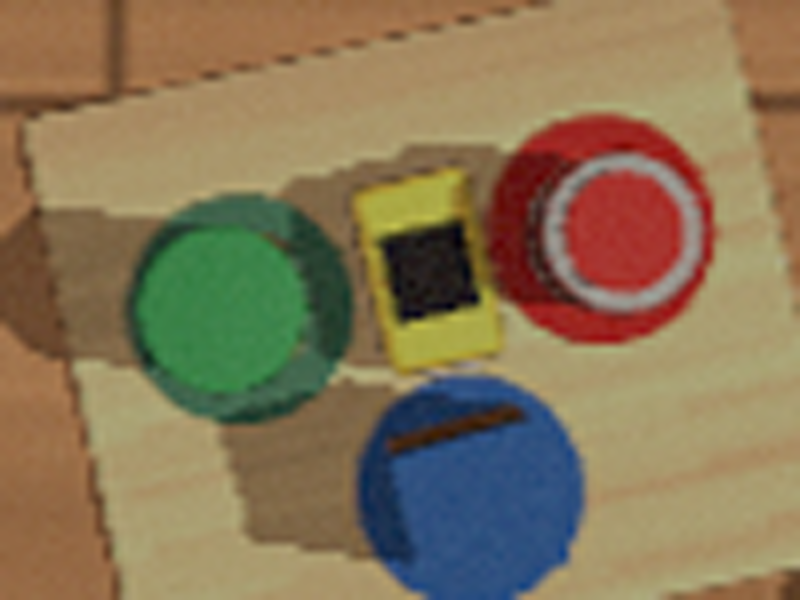

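Run:
```python
from h import *
p=imaging.capture("top"); f=p["frame"]; hsv=cv2.cvtColor(cv2.GaussianBlur(f,(3,3),0),cv2.COLOR_BGR2HSV)
H,S,V=[hsv[...,i].astype(int) for i in range(3)]
roi=np.zeros(H.shape,bool); roi[170:280,205:330]=1
M=dict(red=((H<5)|(H>172))&(S>150)&(V>60),green=(H>50)&(H<85)&(S>80),blue=(H>98)&(H<125)&(S>90),yellow=(H>24)&(H<33)&(S>150)&(V>80))
for n,m in M.items():
    m=(m&roi).astype(np.uint8); cs,_=cv2.findContours(m,0,cv2.CHAIN_APPROX_NONE); q=cv2.convexHull(max(cs,key=cv2.contourArea))
    P=np.array([onz(p,*c[0],.068 if n=="yellow" else .011)[:2] for c in q],np.float32)
    if n=="yellow": print(n,cv2.minAreaRect(P),cv2.boxPoints(cv2.minAreaRect(P)))
    else: print(n,cv2.minEnclosingCircle(P),cv2.fitEllipse(P))
# tray & mat: bounding masks
for n in("tray","mat"):
    m=cut(p,n)["region"].astype(np.uint8); cs,_=cv2.findContours(m,0,cv2.CHAIN_APPROX_NONE); q=max(cs,key=cv2.contourArea)
    P=np.array([onz(p,*c[0],.016 if n=="tray" else .004)[:2] for c in q],np.float32); print(n,cv2.minAreaRect(P))
x,y=int(.5*0),0
t=f[190:260,335:395]; cv2.imwrite("pics/tr.png",cv2.resize(t,(480,560),interpolation=cv2.INTER_CUBIC))
s=imaging.capture("scene"); f=s["frame"]
c=proj(s,[[.55,-.03,.06]])[0].astype(int);print(c); x,y=c-[60,45]
cv2.imwrite("pics/sc.png",cv2.resize(f[y:y+90,x:x+120],(800,600),interpolation=cv2.INTER_CUBIC)); print(x,y)
```

```text
red ((0.5759230852127075, -0.09703180938959122), 0.03835999593138695) ((0.5759661793708801, -0.09655886888504028), (0.07426507771015167, 0.07581469416618347), 89.20308685302734)
green ((0.5491872429847717, 0.028997689485549927), 0.036963801831007004) ((0.5489612817764282, 0.0287408959120512), (0.0718388706445694, 0.07269234210252762), 179.9482421875)
blue ((0.486133873462677, -0.05175115540623665), 0.03854052722454071) ((0.4860183596611023, -0.05134179815649986), (0.07476339489221573, 0.07614436000585556), 114.2546157836914)
yellow ((0.583930492401123, -0.03076695092022419), (0.015189270488917828, 0.03387688100337982), 12.356474876403809) [[ 0.57288706 -0.01584609]
 [ 0.58013654 -0.04893821]
 [ 0.5949739  -0.04568781]
 [ 0.58772445 -0.01259569]]
tray ((0.5371417999267578, -0.297412246465683), (0.07553790509700775, 0.09186272323131561), 86.7581558227539)
mat ((0.5101332664489746, 0.29206135869026184), (0.13082744181156158, 0.33888015151023865), 86.27388000488281)
[255 164]
195 119
```

View pics/tr.png

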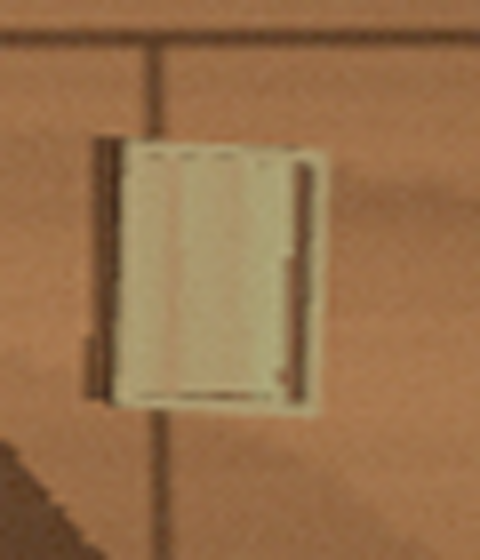

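View pics/sc.png

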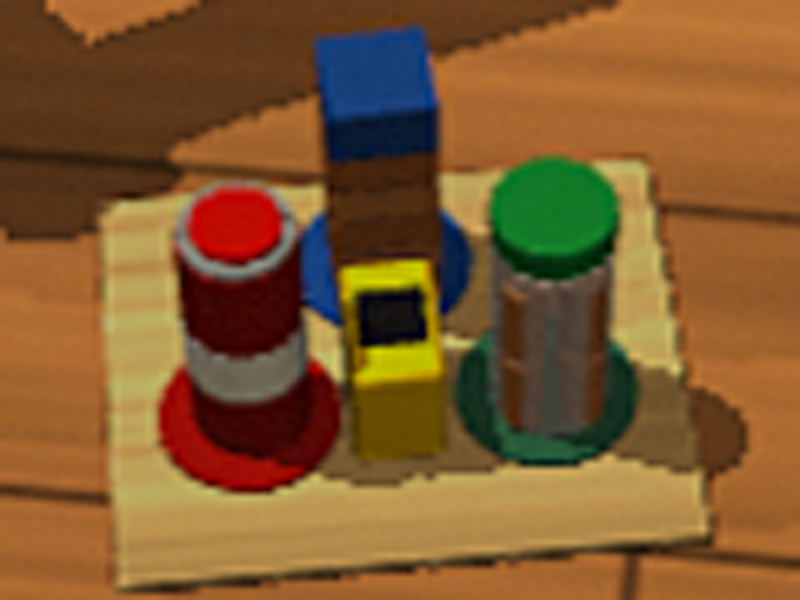

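The top picture shows green (244,220), red (289,210) and blue (273,243) discs with their things round the tape, the mat on the left and the tray on the right at about (362,224). The jar goes first.

Call:
apply_moves(
  moves=[
    [[0,0,0],6.15],
    [[0,0,0],6.15],
  ],
  hand=0.087,
)

```text
time_s: 2.52
tcp_pos: [0.2587, -0.5689, 0.2226]
ee_rot: [[-0.979, -0.206, -0.0], [-0.206, 0.979, -0.0], [0.0, -0.0, -1.0]]
wrist_force: [-0.3, 0.1, -0.1]
gripper_width: 1.0
gripper_force: 0.0
```

Call:
apply_moves(
  moves=[
    [[-0.0205,0.0262,0],0],
    [[-0.0205,0.0262,0],0],
    [[-0.0205,0.0262,0],0],
    [[-0.0205,0.0262,0],0],
    [[-0.0205,0.0262,0],0],
  ],
)

```text
time_s: 2.93
tcp_pos: [0.3317, -0.418, 0.2226]
ee_rot: [[-0.978, -0.21, 0.0], [-0.21, 0.978, -0.0], [-0.0, -0.0, -1.0]]
wrist_force: [0.5, -0.1, 0.3]
gripper_width: 1.004
gripper_force: 0.0
```

Call:
apply_moves(
  moves=[
    [[-0.0205,0.0262,0],0],
    [[-0.0205,0.0262,0],0],
    [[-0.0205,0.0262,0],0],
    [[-0.0205,0.0262,0],0],
    [[-0.0205,0.0262,0],0],
  ],
)

```text
time_s: 3.35
tcp_pos: [0.4044, -0.2681, 0.2229]
ee_rot: [[-0.978, -0.211, 0.001], [-0.211, 0.978, -0.0], [-0.001, -0.0, -1.0]]
wrist_force: [0.2, -0.3, 0.1]
gripper_width: 1.001
gripper_force: 0.0
```

Call:
apply_moves(
  moves=[
    [[-0.0205,0.0262,0],0],
    [[-0.0205,0.0262,0],0],
    [[-0.0205,0.0262,0],0],
    [[-0.0205,0.0262,0],0],
    [[-0.0205,0.0262,0],0],
  ],
)

```text
time_s: 3.77
tcp_pos: [0.4771, -0.1184, 0.2229]
ee_rot: [[-0.978, -0.211, 0.001], [-0.211, 0.978, -0.0], [-0.001, -0.0, -1.0]]
wrist_force: [0.3, -0.9, -0.7]
gripper_width: 0.997
gripper_force: 0.0
```

Call:
apply_moves(
  moves=[
    [[-0.0205,0.0262,0],0],
    [[-0.0205,0.0262,0],0],
    [[-0.0205,0.0262,0],0],
    [[-0.0205,0.0262,0],0],
    [[-0.0205,0.0262,0],0],
  ],
)

```text
time_s: 4.18
tcp_pos: [0.5497, 0.0314, 0.2228]
ee_rot: [[-0.978, -0.211, 0.001], [-0.211, 0.978, 0.0], [-0.001, 0.0, -1.0]]
wrist_force: [0.8, 0.2, 0.1]
gripper_width: 0.997
gripper_force: 0.0
```

```bash
cat >> h.py <<'E'
def delta(x,y,z,yaw=None):
    s=r.sense(); R=np.array(s["ee_rot"]); d=R.T@(np.array([x,y,z])-np.array(s["tcp_pos"]))
    a=np.degrees(np.arctan2(R[1,1],R[0,1])); print("pos",np.round(s["tcp_pos"],4),"yang",round(a,2),"tool delta",np.round(d,4),"w",round(s["gripper_width"]*.087,4),"F",np.round(s["wrist_force"],1))
E
python3 - <<'E'
from h import *
delta(.549,.0289,.086)
w=imaging.capture("wrist"); cv2.imwrite("pics/w1.png",w["frame"])
for n,z in dict(can=.011,jar=.011,block=.011,tape=.008,disc_red=.008,disc_green=.008).items(): print(n,place(w,n,z))
t=imaging.capture("top"); print("tray",onz(t,362.2,224.3,.016))
E
```

```text
pos [0.5497 0.0314 0.2228] yang 102.17 tool delta [ 0.0013 -0.0022  0.1368] w 0.0868 F [0.8 0.2 0.1]
can [(0.93, array([ 0.5754, -0.094 ,  0.011 ])), (0.64, array([0.5574, 0.0332, 0.011 ]))]
jar [(0.81, array([0.5539, 0.0303, 0.011 ]))]
block [(0.88, array([ 0.4913, -0.0485,  0.011 ]))]
tape [(0.64, array([ 0.5676, -0.0326,  0.008 ]))]
disc_red []
disc_green []
tray [ 0.53682603 -0.29867496  0.016     ]
```

View pics/w1.png

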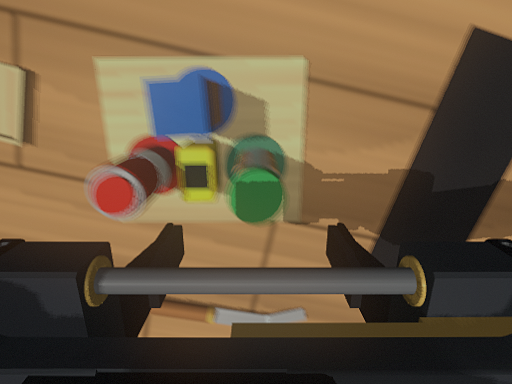

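The wrist picture shows the jar at (257,195), centred between the fingers' columns, with the can, tape and block to its left. Now I lower, grip and lift.

Call:
apply_moves(
  moves=[
    [[0,-0.002,0.027],0],
    [[0,0,0.027],0],
    [[0,0,0.027],0],
    [[0,0,0.027],0],
    [[0,0,0.027],0],
  ],
)

```text
time_s: 5.0
tcp_pos: [0.5495, 0.0267, 0.087]
ee_rot: [[-0.978, -0.209, 0.001], [-0.209, 0.978, 0.0], [-0.001, 0.0, -1.0]]
wrist_force: [1.1, -0.7, -0.6]
gripper_width: 1.001
gripper_force: 0.0
```

Call:
apply_moves(
  moves=[
    [[0,0,0],0],
    [[0,0,0],0],
  ],
)

```text
time_s: 5.17
tcp_pos: [0.549, 0.0266, 0.0871]
ee_rot: [[-0.978, -0.21, -0.002], [-0.21, 0.978, -0.001], [0.003, -0.001, -1.0]]
wrist_force: [-0.4, -0.4, 0.1]
gripper_width: 1.003
gripper_force: 0.0
```

Call:
apply_moves(
  moves=[
    [[0,0,0],0],
    [[0,0,0],0],
    [[0,0,0],0],
    [[0,0,0],0],
    [[0,0,0],0],
  ],
  hand=0.03,
)

```text
time_s: 5.58
tcp_pos: [0.5501, 0.0278, 0.0885]
ee_rot: [[-0.978, -0.211, 0.002], [-0.211, 0.978, 0.001], [-0.002, 0.0, -1.0]]
wrist_force: [-0.4, 0.1, 0.6]
gripper_width: 0.703
gripper_force: 0.0
```

Call:
apply_moves(
  moves=[
    [[0,0,0],0],
    [[0,0,-0.015],0],
    [[0,0,-0.025],0],
    [[0,0,-0.025],0],
    [[0,0,-0.025],0],
  ],
)

```text
time_s: 6.0
tcp_pos: [0.5488, 0.0276, 0.1777]
ee_rot: [[-0.978, -0.21, -0.002], [-0.21, 0.978, -0.0], [0.002, 0.0, -1.0]]
wrist_force: [0.5, 0.3, -3.9]
gripper_width: 0.597
gripper_force: 30.0
```

Run:
```python
from h import *
s=imaging.capture("scene"); k=cut(s,"jar"); ys,xs=np.nonzero(k["region"]); print(k["extent"],xs.mean())
# predicted bottom row for candidate bottom z
P=r.sense()["tcp_pos"]
for off in (.0765,.085,.09,.095):
    zb=P[2]-off; th=np.linspace(0,6.28,40)
    c=np.array([[P[0]+.026*np.cos(t),P[1]+.026*np.sin(t),z] for t in th for z in (zb,zb+.124)]); q=proj(s,c); print(off,q.min(0),q.max(0))
print(xs.min(),xs.max(),ys.min(),ys.max())
delta(.61,.289,.18)
cv2.imwrite("pics/s1.png",cv2.resize(s["frame"][60:210,180:380],(800,600)))
```

```text
[0.5264, 0.3068, 0.0371, 0.1208] 277.2842509603073
0.0765 [267.12861615 118.18379622] [287.8736131  164.57927652]
0.085 [267.12719103 120.5052038 ] [287.75905378 166.54889977]
0.09 [267.12633833 121.85940391] [287.69213617 167.69792024]
0.095 [267.12547528 123.20528792] [287.62556464 168.83991445]
268 287 120 164
pos [0.5522 0.0283 0.1817] yang 102.2 tool delta [-0.1116  0.2426  0.0027] w 0.052 F [ 1.8  0.5 -2.6]
```

View pics/s1.png

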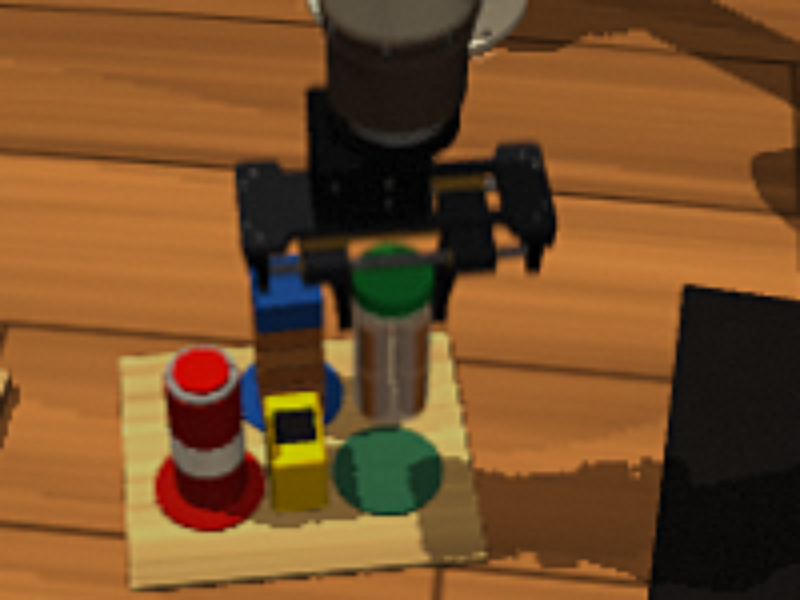

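The jar hangs upright just above its bare green disc at about (277,142); the can, block and tape are untouched. On to the far end of the mat.

Call:
apply_moves(
  moves=[
    [[-0.0143,0.0303,0],0],
    [[-0.0143,0.0303,0],0],
    [[-0.0143,0.0303,0],0],
    [[-0.0143,0.0303,0],0],
    [[-0.0143,0.0303,0],0],
  ],
)

```text
time_s: 6.52
tcp_pos: [0.5867, 0.192, 0.1756]
ee_rot: [[-0.978, -0.21, -0.003], [-0.21, 0.978, -0.001], [0.003, -0.0, -1.0]]
wrist_force: [0.4, 0.5, -2.4]
gripper_width: 0.601
gripper_force: 30.0
```

Call:
apply_moves(
  moves=[
    [[-0.0143,0.0303,0],0],
    [[-0.0143,0.0303,0],0],
    [[-0.0142,0.0302,0],0],
    [[0,0,0],0],
    [[0,0,0.02],0],
  ],
)

```text
time_s: 6.93
tcp_pos: [0.6119, 0.2917, 0.159]
ee_rot: [[-0.977, -0.214, 0.005], [-0.214, 0.977, 0.003], [-0.005, 0.002, -1.0]]
wrist_force: [1.3, 0.6, -0.6]
gripper_width: 0.6
gripper_force: 30.0
```

Call:
apply_moves(
  moves=[
    [[0,0,0.025],0],
    [[0,0,0.025],0],
    [[0,0,0.015],0],
    [[0,0,0.006],0],
    [[0,0,0.004],0],
  ],
)

```text
time_s: 7.35
tcp_pos: [0.6104, 0.288, 0.0829]
ee_rot: [[-0.977, -0.212, -0.001], [-0.212, 0.977, -0.003], [0.001, -0.002, -1.0]]
wrist_force: [-3.4, -2.6, 15.7]
gripper_width: 0.601
gripper_force: 30.0
```

Call:
apply_moves(
  moves=[
    [[0,0,0],0],
    [[0,0,0],0],
    [[0,0,0],0],
  ],
)

```text
time_s: 7.6
tcp_pos: [0.6105, 0.2884, 0.0828]
ee_rot: [[-0.978, -0.21, 0.0], [-0.21, 0.978, -0.0], [-0.0, -0.0, -1.0]]
wrist_force: [-1.0, -1.5, 1.6]
gripper_width: 0.599
gripper_force: 30.0
```

Call:
apply_moves(
  moves=[
    [[0,0,0],0],
    [[0,0,0],0],
    [[0,0,0],0],
    [[0,0,0],0],
    [[0,0,0],0],
  ],
  hand=0.087,
)

```text
time_s: 8.02
tcp_pos: [0.6104, 0.2888, 0.0826]
ee_rot: [[-0.978, -0.211, 0.0], [-0.211, 0.978, 0.0], [-0.0, 0.0, -1.0]]
wrist_force: [0.7, -0.2, 0.1]
gripper_width: 0.896
gripper_force: 0.0
```

Call:
apply_moves(
  moves=[
    [[0,0,0],0],
    [[0,0,-0.01],0],
    [[0,0,-0.025],0],
    [[0,0,-0.03],0],
    [[0,0,-0.025],0],
  ],
)

```text
time_s: 8.43
tcp_pos: [0.6108, 0.2887, 0.175]
ee_rot: [[-0.978, -0.211, 0.001], [-0.211, 0.978, 0.0], [-0.001, -0.0, -1.0]]
wrist_force: [-0.2, -0.3, 0.1]
gripper_width: 0.999
gripper_force: 0.0
```

Call:
apply_moves(
  moves=[
    [[0.0192,-0.0305,0],0],
    [[0.0192,-0.0305,0],0],
    [[0.0192,-0.0305,0],0],
    [[0.0192,-0.0305,0],0],
    [[0.0192,-0.0305,0],0],
  ],
)

```text
time_s: 8.85
tcp_pos: [0.548, 0.118, 0.1736]
ee_rot: [[-0.977, -0.211, 0.001], [-0.211, 0.977, 0.0], [-0.001, 0.0, -1.0]]
wrist_force: [0.4, 0.8, 0.9]
gripper_width: 1.003
gripper_force: 0.0
```

Call:
apply_moves(
  moves=[
    [[0.0192,-0.0305,0],0],
    [[0.0192,-0.0305,0],0],
    [[0.0192,-0.0305,0],0],
    [[0.0192,-0.0305,0],0],
    [[0.0191,-0.0305,0],0],
  ],
)

```text
time_s: 9.27
tcp_pos: [0.4864, -0.0514, 0.1737]
ee_rot: [[-0.977, -0.211, 0.002], [-0.211, 0.977, 0.0], [-0.002, -0.0, -1.0]]
wrist_force: [1.1, -0.0, 1.5]
gripper_width: 1.002
gripper_force: 0.0
```

Run:
```python
from h import *
delta(.4875,-.0505,.0875)
w=imaging.capture("wrist"); print(place(w,"block",.011),place(w,"can",.011),place(w,"tape",.008))
t=imaging.capture("top"); print("jar",place(t,"jar",.004)); f=t["frame"]
cv2.imwrite("pics/c2.png",np.hstack([cv2.resize(w["frame"],(400,300)),cv2.resize(f[160:280,110:270],(400,300))]))
```

```text
pos [ 0.4864 -0.0514  0.1737] yang 102.19 tool delta [-0.0012  0.0006  0.0862] w 0.0872 F [ 1.1 -0.   1.5]
[(0.93, array([ 0.4889, -0.0474,  0.011 ]))] [(0.65, array([ 0.5778, -0.0971,  0.011 ]))] []
jar [(0.63, array([0.6109, 0.2865, 0.004 ]))]
```

View pics/c2.png

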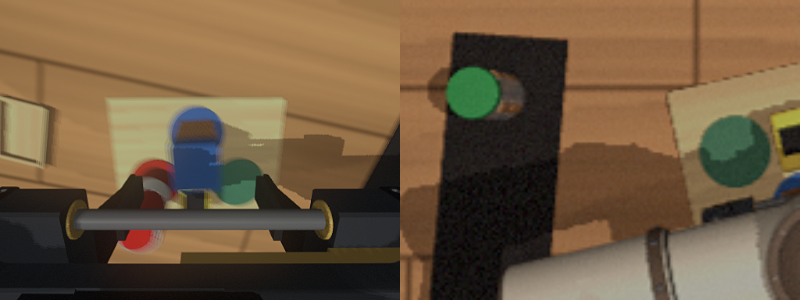

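The wrist view (left) has the block centred at about (250,200) full scale; the top view (right) shows the jar upright at the far end of the mat.

Call:
apply_moves(
  moves=[
    [[0,0,0.025],0],
    [[0,0,0.025],0],
    [[0,0,0.025],0],
    [[0,0,0.0105],0],
    [[0,0,0],0],
  ],
)

```text
time_s: 9.98
tcp_pos: [0.4856, -0.0491, 0.0844]
ee_rot: [[-0.977, -0.212, -0.006], [-0.212, 0.977, -0.001], [0.006, 0.0, -1.0]]
wrist_force: [0.1, 0.6, 0.5]
gripper_width: 0.999
gripper_force: 0.0
```

Call:
apply_moves(
  moves=[
    [[0,0,0],0],
    [[0,0,0],0],
    [[0,0,0],0],
    [[0,0,0],0],
    [[0,0,0],0],
  ],
  hand=0.03,
)

```text
time_s: 10.4
tcp_pos: [0.4876, -0.0498, 0.0879]
ee_rot: [[-0.978, -0.211, 0.002], [-0.211, 0.978, 0.0], [-0.002, -0.0, -1.0]]
wrist_force: [0.6, 0.5, -0.2]
gripper_width: 0.707
gripper_force: 0.0
```

Call:
apply_moves(
  moves=[
    [[0,0,0],0],
    [[0,0,0],0],
    [[0,0,0],0],
    [[0,0,0],0],
    [[0,0,0],0],
  ],
)

```text
time_s: 10.82
tcp_pos: [0.4872, -0.0499, 0.0873]
ee_rot: [[-0.978, -0.211, 0.0], [-0.211, 0.978, -0.0], [-0.0, -0.0, -1.0]]
wrist_force: [-0.5, -0.2, 1.7]
gripper_width: 0.533
gripper_force: 29.5
```

Call:
apply_moves(
  moves=[
    [[0,0,-0.01],0],
    [[0,0,-0.02],0],
    [[0,0,-0.02],0],
    [[0,0,-0.02],0],
    [[0,0,-0.02],0],
  ],
)

```text
time_s: 11.23
tcp_pos: [0.4865, -0.05, 0.1775]
ee_rot: [[-0.978, -0.21, -0.001], [-0.21, 0.978, -0.0], [0.001, 0.0, -1.0]]
wrist_force: [0.6, 0.2, -2.3]
gripper_width: 0.531
gripper_force: 29.6
```

Call:
apply_moves(
  moves=[
    [[0.0002,0.0358,0],0],
    [[0.0002,0.0358,0],0],
    [[0.0002,0.0358,0],0],
    [[0.0002,0.0358,0],0],
    [[0.0002,0.0358,0],0],
  ],
)

```text
time_s: 11.65
tcp_pos: [0.4474, 0.1261, 0.1769]
ee_rot: [[-0.978, -0.21, -0.0], [-0.21, 0.978, 0.0], [0.0, 0.0, -1.0]]
wrist_force: [0.8, 0.5, -1.0]
gripper_width: 0.529
gripper_force: 29.6
```

Call:
apply_moves(
  moves=[
    [[0.0002,0.0358,0],0],
    [[0.0002,0.0358,0],0],
    [[0.0002,0.0358,0],0],
    [[0.0002,0.0358,0],0],
    [[0.0002,0.0354,0],0],
  ],
)

```text
time_s: 12.07
tcp_pos: [0.4087, 0.3007, 0.1767]
ee_rot: [[-0.978, -0.211, -0.001], [-0.211, 0.978, -0.0], [0.001, -0.0, -1.0]]
wrist_force: [1.3, 0.7, -0.8]
gripper_width: 0.528
gripper_force: 29.6
```

Call:
apply_moves(
  moves=[
    [[0,0,0],0],
    [[0,0,0.03],0],
    [[0,0,0.03],0],
    [[0,0,0.02],0],
    [[0,0,0.01],0],
  ],
)

```text
time_s: 12.48
tcp_pos: [0.4082, 0.2974, 0.0839]
ee_rot: [[-0.978, -0.21, -0.004], [-0.21, 0.978, -0.005], [0.005, -0.004, -1.0]]
wrist_force: [-0.2, -0.1, -0.6]
gripper_width: 0.532
gripper_force: 29.6
```

Call:
apply_moves(
  moves=[
    [[0,0,0.005],0],
    [[0,0,0],0],
    [[0,0,0],0],
  ],
)

```text
time_s: 12.73
tcp_pos: [0.4104, 0.2998, 0.0829]
ee_rot: [[-0.978, -0.211, 0.001], [-0.211, 0.978, 0.001], [-0.002, 0.001, -1.0]]
wrist_force: [-0.0, 0.9, -0.6]
gripper_width: 0.531
gripper_force: 29.6
```

Call:
apply_moves(
  moves=[
    [[0,0,0.001],0],
    [[0,0,0],0],
    [[0,0,0],0],
    [[0,0,0],0],
    [[0,0,0],0],
  ],
  hand=0.087,
)

```text
time_s: 13.15
tcp_pos: [0.4099, 0.2994, 0.0814]
ee_rot: [[-0.978, -0.211, 0.001], [-0.211, 0.978, 0.001], [-0.001, 0.001, -1.0]]
wrist_force: [0.5, 0.0, -0.2]
gripper_width: 0.823
gripper_force: 0.0
```

Call:
apply_moves(
  moves=[
    [[0,0,0],0],
    [[0,0,0],0],
    [[0,0,-0.01],0],
    [[0,0,-0.025],0],
    [[0,0,-0.03],0],
  ],
)

```text
time_s: 13.57
tcp_pos: [0.4089, 0.2982, 0.1458]
ee_rot: [[-0.978, -0.21, -0.003], [-0.21, 0.978, -0.004], [0.004, -0.003, -1.0]]
wrist_force: [0.7, 0.2, -0.0]
gripper_width: 0.996
gripper_force: 0.0
```

Call:
apply_moves(
  moves=[
    [[0,0,-0.025],0],
    [[-0.0066,-0.0351,0],0],
    [[-0.0066,-0.0351,0],0],
    [[-0.0066,-0.0351,0],0],
    [[-0.0066,-0.0351,0],0],
  ],
)

```text
time_s: 13.98
tcp_pos: [0.4655, 0.1664, 0.1722]
ee_rot: [[-0.977, -0.212, 0.001], [-0.212, 0.977, 0.001], [-0.001, 0.001, -1.0]]
wrist_force: [0.9, -0.1, 0.2]
gripper_width: 0.999
gripper_force: 0.0
```

Call:
apply_moves(
  moves=[
    [[-0.0066,-0.0351,0],0],
    [[-0.0066,-0.0351,0],0],
    [[-0.0066,-0.0351,0],0],
    [[-0.0066,-0.0351,0],0],
    [[-0.0066,-0.0351,0],0],
  ],
)

```text
time_s: 14.4
tcp_pos: [0.5348, 0.0012, 0.172]
ee_rot: [[-0.978, -0.211, 0.001], [-0.211, 0.978, 0.0], [-0.001, -0.0, -1.0]]
wrist_force: [0.8, 0.4, -1.2]
gripper_width: 1.0
gripper_force: 0.0
```

Call:
apply_moves(
  moves=[
    [[-0.0066,-0.0351,0],0],
    [[-0.0066,-0.0351,0],0],
    [[-0.0067,-0.0352,0],0],
    [[0,0,0],0],
  ],
)

```text
time_s: 14.73
tcp_pos: [0.5778, -0.1008, 0.1714]
ee_rot: [[-0.979, -0.206, 0.001], [-0.206, 0.979, -0.001], [-0.001, -0.002, -1.0]]
wrist_force: [0.6, 0.0, -0.1]
gripper_width: 1.003
gripper_force: 0.0
```

Run:
```python
from h import *
delta(.5765,-.0965,.0875)
t=imaging.capture("top"); print("jar",place(t,"jar",.004),"block",place(t,"block",.004))
s=imaging.capture("scene"); print("jar",place(s,"jar",.004),"block",place(s,"block",.004))
w=imaging.capture("wrist"); print(place(w,"can",.011),place(w,"tape",.008))
```

```text
pos [ 0.5778 -0.1008  0.1714] yang 101.86 tool delta [0.0005 0.0046 0.0839] w 0.0872 F [ 0.6  0.  -0.1]
jar [(0.69, array([0.6112, 0.2889, 0.004 ]))] block [(0.79, array([0.4142, 0.2999, 0.004 ]))]
jar [(0.81, array([0.6088, 0.29  , 0.004 ]))] block [(0.65, array([0.4144, 0.3099, 0.004 ]))]
[(0.57, array([ 0.575 , -0.0947,  0.011 ]))] [(0.57, array([ 0.5655, -0.0349,  0.008 ]))]
```

Call:
apply_moves(
  moves=[
    [[0,0,0.025],0],
    [[0,0,0.025],0],
    [[0,0,0.025],0],
    [[0,0,0.009],0],
    [[0,0,0],0],
  ],
)

```text
time_s: 15.6
tcp_pos: [0.5742, -0.0955, 0.0847]
ee_rot: [[-0.977, -0.211, -0.006], [-0.211, 0.977, -0.0], [0.006, 0.001, -1.0]]
wrist_force: [-0.0, -1.0, 0.2]
gripper_width: 1.0
gripper_force: 0.0
```

Call:
apply_moves(
  moves=[
    [[0,0,0],0],
    [[0,0,0],0],
    [[0,0,0],0],
    [[0,0,0],0],
    [[0,0,0],0],
  ],
  hand=0.03,
)

```text
time_s: 16.02
tcp_pos: [0.5765, -0.0959, 0.0881]
ee_rot: [[-0.978, -0.211, 0.002], [-0.211, 0.978, 0.0], [-0.002, -0.0, -1.0]]
wrist_force: [0.3, -0.5, -0.1]
gripper_width: 0.706
gripper_force: 0.0
```

Call:
apply_moves(
  moves=[
    [[0,0,0],0],
    [[0,0,0],0],
    [[0,0,0],0],
    [[0,0,0],0],
    [[0,0,0],0],
  ],
)

```text
time_s: 16.43
tcp_pos: [0.5762, -0.0959, 0.0875]
ee_rot: [[-0.978, -0.211, 0.001], [-0.211, 0.978, -0.0], [-0.001, -0.0, -1.0]]
wrist_force: [-1.0, 1.8, 3.1]
gripper_width: 0.589
gripper_force: 30.0
```

Call:
apply_moves(
  moves=[
    [[0,0,-0.01],0],
    [[0,0,-0.025],0],
    [[0,0,-0.025],0],
    [[0,0,-0.025],0],
    [[0,0,-0.025],0],
  ],
)

```text
time_s: 16.85
tcp_pos: [0.5752, -0.0959, 0.1978]
ee_rot: [[-0.978, -0.21, -0.002], [-0.21, 0.978, 0.0], [0.002, 0.001, -1.0]]
wrist_force: [-0.2, 0.0, -1.3]
gripper_width: 0.593
gripper_force: 30.0
```

Call:
apply_moves(
  moves=[
    [[0,0,0],0],
    [[0,0,0],0],
  ],
)

```text
time_s: 17.02
tcp_pos: [0.5763, -0.0958, 0.1982]
ee_rot: [[-0.978, -0.21, 0.003], [-0.21, 0.978, 0.001], [-0.003, 0.0, -1.0]]
wrist_force: [-0.6, -0.1, -3.2]
gripper_width: 0.591
gripper_force: 30.0
```

Call:
apply_moves(
  moves=[
    [[-0.0014,0.033,0],0],
    [[-0.0014,0.033,0],0],
    [[-0.0014,0.033,0],0],
    [[-0.0014,0.033,0],0],
    [[-0.0014,0.033,0],0],
  ],
)

```text
time_s: 17.43
tcp_pos: [0.5462, 0.0678, 0.1947]
ee_rot: [[-0.978, -0.21, -0.005], [-0.21, 0.978, -0.001], [0.005, -0.0, -1.0]]
wrist_force: [0.4, 0.3, -0.9]
gripper_width: 0.586
gripper_force: 30.0
```

Call:
apply_moves(
  moves=[
    [[-0.0014,0.033,0],0],
    [[-0.0014,0.033,0],0],
    [[-0.0014,0.033,0],0],
    [[-0.0014,0.033,0],0],
    [[-0.0014,0.033,0],0],
  ],
)

```text
time_s: 17.85
tcp_pos: [0.5183, 0.2304, 0.1947]
ee_rot: [[-0.978, -0.21, -0.004], [-0.21, 0.978, -0.002], [0.005, -0.001, -1.0]]
wrist_force: [1.0, 0.3, -1.7]
gripper_width: 0.591
gripper_force: 30.0
```

Call:
apply_moves(
  moves=[
    [[-0.0014,0.033,0],0],
    [[-0.002,0.0325,0],0],
    [[0,0,0],0],
    [[0,0,0],0],
    [[0,0,0.03],0],
  ],
)

```text
time_s: 18.27
tcp_pos: [0.5123, 0.2961, 0.1711]
ee_rot: [[-0.977, -0.212, 0.008], [-0.212, 0.977, 0.005], [-0.009, 0.003, -1.0]]
wrist_force: [1.6, 0.9, -1.7]
gripper_width: 0.588
gripper_force: 30.0
```

Call:
apply_moves(
  moves=[
    [[0,0,0.03],0],
    [[0,0,0.03],0],
    [[0,0,0.015],0],
    [[0,0,0.006],0],
    [[0,0,0.004],0],
  ],
)

```text
time_s: 18.68
tcp_pos: [0.5091, 0.2923, 0.0806]
ee_rot: [[-0.978, -0.209, -0.003], [-0.209, 0.978, -0.004], [0.004, -0.003, -1.0]]
wrist_force: [-4.2, -2.3, 11.9]
gripper_width: 0.591
gripper_force: 30.0
```

Call:
apply_moves(
  moves=[
    [[0,0,0.001],0],
    [[0,0,0],0],
    [[0,0,0],0],
  ],
)

```text
time_s: 18.93
tcp_pos: [0.5104, 0.2948, 0.0822]
ee_rot: [[-0.978, -0.21, 0.002], [-0.21, 0.978, 0.002], [-0.002, 0.001, -1.0]]
wrist_force: [-0.3, -0.1, -2.1]
gripper_width: 0.59
gripper_force: 30.0
```

Call:
apply_moves(
  moves=[
    [[0,0,0],0],
    [[0,0,0],0],
    [[0,0,0],0],
    [[0,0,0],0],
    [[0,0,0],0],
  ],
  hand=0.087,
)

```text
time_s: 19.35
tcp_pos: [0.5099, 0.2946, 0.0815]
ee_rot: [[-0.978, -0.211, 0.001], [-0.211, 0.978, 0.001], [-0.001, 0.0, -1.0]]
wrist_force: [-0.7, -0.5, -0.1]
gripper_width: 0.885
gripper_force: 0.0
```

Call:
apply_moves(
  moves=[
    [[0,0,0],0],
    [[0,0,-0.01],0],
    [[0,0,-0.025],0],
    [[0,0,-0.03],0],
    [[0,0,-0.025],0],
  ],
)

```text
time_s: 19.77
tcp_pos: [0.5101, 0.2945, 0.1734]
ee_rot: [[-0.977, -0.211, 0.001], [-0.211, 0.977, 0.0], [-0.001, -0.0, -1.0]]
wrist_force: [-0.2, -0.4, 0.6]
gripper_width: 1.001
gripper_force: 0.0
```

Call:
apply_moves(
  moves=[
    [[0.0017,-0.0332,0],0],
    [[0.0017,-0.0332,0],0],
    [[0.0017,-0.0332,0],0],
    [[0.0017,-0.0332,0],0],
    [[0.0017,-0.0332,0],0],
  ],
)

```text
time_s: 20.18
tcp_pos: [0.5365, 0.1289, 0.1721]
ee_rot: [[-0.977, -0.211, 0.001], [-0.211, 0.977, 0.0], [-0.001, 0.0, -1.0]]
wrist_force: [0.3, 0.1, 0.8]
gripper_width: 1.001
gripper_force: 0.0
```

Call:
apply_moves(
  moves=[
    [[0.0017,-0.0332,0],0],
    [[0.0017,-0.0332,0],0],
    [[0.0017,-0.0332,0],0],
    [[0.0017,-0.0332,0],0],
    [[0.0015,-0.0327,0],0],
  ],
)

```text
time_s: 20.6
tcp_pos: [0.5632, -0.0349, 0.1721]
ee_rot: [[-0.978, -0.211, 0.001], [-0.211, 0.978, 0.0], [-0.001, -0.0, -1.0]]
wrist_force: [1.0, -0.1, -0.2]
gripper_width: 1.0
gripper_force: 0.0
```

Call:
apply_moves(
  moves=[
    [[0,0,0],0],
    [[0,0,0],0],
    [[0,0,0],0],
  ],
)

```text
time_s: 20.85
tcp_pos: [0.5631, -0.0332, 0.1715]
ee_rot: [[-0.978, -0.21, 0.001], [-0.21, 0.978, 0.0], [-0.001, 0.0, -1.0]]
wrist_force: [0.4, 0.5, 0.1]
gripper_width: 1.002
gripper_force: 0.0
```

Run:
```python
from h import *
delta(.5635,-.0335,.033)
t=imaging.capture("top"); s=imaging.capture("scene"); w=imaging.capture("wrist")
for n in("jar","block","can"): print(n,place(t,n,.004),place(s,n,.004))
print(place(w,"tape",.008),place(s,"tape",.008))
k=cut(w,"tape"); m=k["region"].astype(np.uint8); cs,_=cv2.findContours(m,0,2); print(k["confidence"],cv2.minAreaRect(max(cs,key=cv2.contourArea)))
print("box top pred",proj(w,[[.5635+a*.978-b*.21,-.0335+a*.21+b*.978,z] for a in(-.032,.032) for b in(-.02,.02) for z in (.008,.068)]).round().tolist())
cv2.imwrite("pics/c3.png",np.hstack([cv2.resize(w["frame"],(400,300)),cv2.resize(s["frame"][90:240,210:410],(400,300))]))
```

```text
pos [ 0.5631 -0.0332  0.1715] yang 102.13 tool delta [-0.0002 -0.0004  0.1385] w 0.0871 F [0.4 0.5 0.1]
jar [(0.82, array([0.6109, 0.2831, 0.004 ])), (0.26, array([0.4123, 0.2957, 0.004 ]))] [(0.62, array([0.6119, 0.2965, 0.004 ])), (0.24, array([0.5387, 0.0163, 0.004 ]))]
block [(0.83, array([0.4079, 0.3033, 0.004 ]))] [(0.59, array([0.4179, 0.308 , 0.004 ]))]
can [(0.52, array([0.5116, 0.2961, 0.004 ]))] [(0.57, array([0.4991, 0.3036, 0.004 ]))]
[(0.73, array([ 0.5643, -0.0376,  0.008 ])), (0.17, array([ 0.5781, -0.0966,  0.008 ]))] [(0.79, array([ 0.5576, -0.0334,  0.008 ]))]
0.88 ((250.0, 179.5), (75.0, 42.0), 90.0)
box top pred [[235.0, 145.0], [231.0, 155.0], [272.0, 145.0], [275.0, 155.0], [236.0, 200.0], [233.0, 220.0], [271.0, 200.0], [274.0, 220.0]]
```

View pics/c3.png

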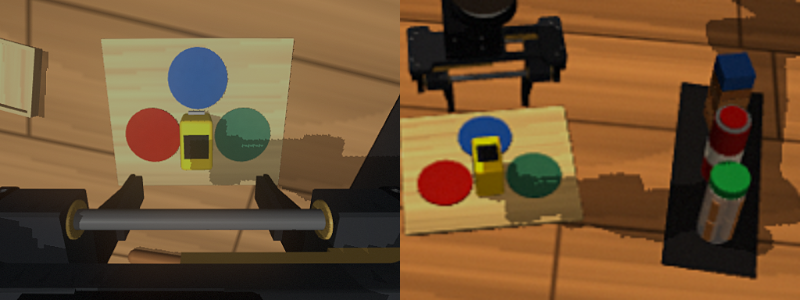

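The wrist view (left) shows the tape alone between the three bare discs, its centre at (250,180), about 3 mm to the red side of the gripper's middle. The scene view (right) shows block, can and jar upright on the mat. I correct by those 3 mm and grip the tape.

Call:
apply_moves(
  moves=[
    [[0.002,-0.003,0.02],0],
    [[0,0,0.03],0],
    [[0,0,0.03],0],
    [[0,0,0.03],0],
    [[0,0,0.02],0],
  ],
)

```text
time_s: 21.87
tcp_pos: [0.5603, -0.0368, 0.0384]
ee_rot: [[-0.978, -0.21, -0.003], [-0.21, 0.978, -0.0], [0.003, 0.0, -1.0]]
wrist_force: [-0.4, -0.5, -0.9]
gripper_width: 1.0
gripper_force: 0.0
```

Call:
apply_moves(
  moves=[
    [[0,0,0.0085],0],
    [[0,0,0],0],
    [[0,0,0],0],
  ],
)

```text
time_s: 22.12
tcp_pos: [0.5624, -0.0366, 0.033]
ee_rot: [[-0.977, -0.211, 0.001], [-0.211, 0.977, -0.0], [-0.001, -0.0, -1.0]]
wrist_force: [-0.3, -0.4, -0.0]
gripper_width: 0.995
gripper_force: 0.0
```

Call:
apply_moves(
  moves=[
    [[0,0,0],0],
    [[0,0,0],0],
    [[0,0,0],0],
    [[0,0,0],0],
    [[0,0,0],0],
  ],
  hand=0.02,
)

```text
time_s: 22.53
tcp_pos: [0.5621, -0.0365, 0.0333]
ee_rot: [[-0.978, -0.211, 0.001], [-0.211, 0.978, 0.0], [-0.001, 0.0, -1.0]]
wrist_force: [-0.3, -0.9, -0.4]
gripper_width: 0.703
gripper_force: 0.0
```

Call:
apply_moves(
  moves=[
    [[0,0,0],0],
    [[0,0,0],0],
    [[0,0,0],0],
    [[0,0,0],0],
    [[0,0,0],0],
  ],
)

```text
time_s: 22.95
tcp_pos: [0.5617, -0.0366, 0.0326]
ee_rot: [[-0.978, -0.211, -0.0], [-0.211, 0.978, -0.0], [0.0, 0.0, -1.0]]
wrist_force: [-0.7, 0.1, 0.8]
gripper_width: 0.458
gripper_force: 29.9
```

Call:
apply_moves(
  moves=[
    [[0,0,0],0],
    [[0,0,0],0],
  ],
)

```text
time_s: 23.12
tcp_pos: [0.5618, -0.0365, 0.0326]
ee_rot: [[-0.978, -0.211, 0.0], [-0.211, 0.978, 0.0], [-0.0, 0.0, -1.0]]
wrist_force: [-0.0, 0.5, 0.2]
gripper_width: 0.457
gripper_force: 29.9
```

Call:
apply_moves(
  moves=[
    [[0,0,-0.01],0],
    [[0,0,-0.02],0],
    [[0,0,-0.025],0],
    [[0,0,-0.025],0],
    [[0,0,-0.02],0],
  ],
)

```text
time_s: 23.53
tcp_pos: [0.5619, -0.0366, 0.1346]
ee_rot: [[-0.978, -0.211, 0.001], [-0.211, 0.978, 0.0], [-0.001, -0.0, -1.0]]
wrist_force: [1.0, -0.0, -2.5]
gripper_width: 0.458
gripper_force: 29.9
```

Tape held (40 mm). Now to the tray.

Call:
apply_moves(
  moves=[
    [[0.0099,-0.0313,0],0],
    [[0.0099,-0.0313,0],0],
    [[0.0099,-0.0313,0],0],
    [[0.0099,-0.0313,0],0],
    [[0.0099,-0.0313,0],0],
  ],
)

```text
time_s: 23.95
tcp_pos: [0.5456, -0.2012, 0.1329]
ee_rot: [[-0.978, -0.211, -0.0], [-0.211, 0.978, 0.0], [0.0, 0.0, -1.0]]
wrist_force: [0.5, -0.9, -2.7]
gripper_width: 0.454
gripper_force: 29.9
```

Call:
apply_moves(
  moves=[
    [[0.01,-0.0313,0],0],
    [[0.01,-0.0313,0],0],
    [[0.01,-0.0313,0],0],
    [[0,0,0],5],
    [[0,0,0],5],
  ],
)

```text
time_s: 24.37
tcp_pos: [0.5356, -0.3, 0.1322]
ee_rot: [[-1.0, -0.03, -0.001], [-0.03, 1.0, 0.001], [0.001, 0.001, -1.0]]
wrist_force: [0.0, 0.4, -2.3]
gripper_width: 0.458
gripper_force: 29.9
```

Call:
apply_moves(
  moves=[
    [[0,0,0],5],
    [[0,0,0],0],
    [[0,0,0],0],
    [[0,0,0],0],
  ],
)

```text
time_s: 24.7
tcp_pos: [0.5366, -0.2979, 0.1326]
ee_rot: [[-0.999, 0.048, -0.0], [0.048, 0.999, 0.0], [0.0, 0.0, -1.0]]
wrist_force: [-0.2, -0.8, -2.4]
gripper_width: 0.457
gripper_force: 29.9
```

Run:
```python
from h import *
delta(.537,-.298,.03)
w=imaging.capture("wrist"); s=imaging.capture("scene")
a=np.radians(-2.9)
def box(cx,cy,hx,hy,z): return [[cx+u*hx*np.cos(a)-v*hy*np.sin(a),cy+u*hx*np.sin(a)+v*hy*np.cos(a),z] for u,v in((1,1),(1,-1),(-1,-1),(-1,1))]
for im,c in((w,"w"),(s,"s")):
    f=im["frame"].copy() if c=="w" else im["frame"].copy()
    for B,col in((box(.537,-.298,.046,.035,.016),(255,0,255)),): cv2.polylines(f,[np.round(proj(im,B)*8).astype(int)],True,col,1,shift=3)
    if c=="s":
        P=r.sense()["tcp_pos"]; cv2.polylines(f,[np.round(proj(im,box(P[0],P[1],.032,.02,P[2]-.025))*8).astype(int)],True,(0,255,0),1,shift=3)
        q=proj(im,[[.537,-.298,.05]])[0].astype(int); f=f[max(q[1]-60,0):max(q[1]-60,0)+120,max(q[0]-80,0):max(q[0]-80,0)+160]
    cv2.imwrite(f"pics/{c}4.png",cv2.resize(f,(400,300),interpolation=cv2.INTER_CUBIC))
cv2.imwrite("pics/c4.png",np.hstack([cv2.imread("pics/w4.png"),cv2.imread("pics/s4.png")]))
```

```text
pos [ 0.5366 -0.2979  0.1326] yang 87.27 tool delta [-4.000e-04 -1.000e-04  1.026e-01] w 0.0398 F [-0.2 -0.8 -2.4]
```

View pics/c4.png

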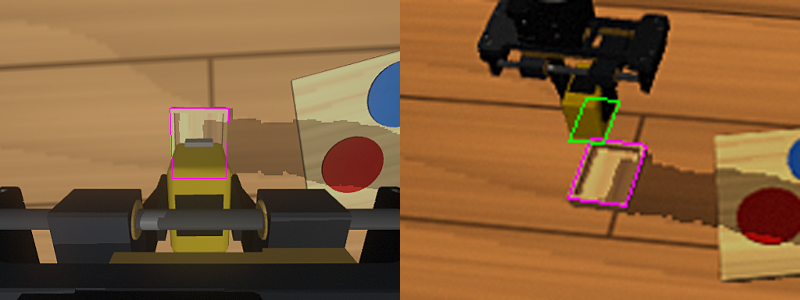

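Both overlays fit the tray's rim, and the tape hangs square above it, so I lower it.

Call:
apply_moves(
  moves=[
    [[0,0,0.025],0],
    [[0,0,0.025],0],
    [[0,0,0.025],0],
    [[0,0,0.015],0],
    [[0,0,0.007],0],
  ],
)

```text
time_s: 25.22
tcp_pos: [0.5352, -0.2973, 0.0329]
ee_rot: [[-0.999, 0.049, -0.005], [0.049, 0.999, 0.002], [0.005, 0.001, -1.0]]
wrist_force: [-0.5, 0.2, -3.5]
gripper_width: 0.457
gripper_force: 29.9
```

Call:
apply_moves(
  moves=[
    [[0,0,0.004],0],
    [[0,0,0.001],0],
    [[0,0,0],0],
    [[0,0,0],0],
    [[0,0,0],0],
  ],
)

```text
time_s: 25.63
tcp_pos: [0.5375, -0.2983, 0.0318]
ee_rot: [[-0.999, 0.049, 0.002], [0.049, 0.999, -0.001], [-0.002, -0.001, -1.0]]
wrist_force: [-0.6, -0.5, -1.4]
gripper_width: 0.458
gripper_force: 29.9
```

Call:
apply_moves(
  moves=[
    [[0,0,0.001],0],
    [[0,0,0],0],
    [[0,0,0],0],
  ],
)

```text
time_s: 25.88
tcp_pos: [0.5368, -0.2981, 0.0299]
ee_rot: [[-0.999, 0.05, 0.0], [0.05, 0.999, -0.0], [-0.0, -0.0, -1.0]]
wrist_force: [0.7, 0.3, -1.1]
gripper_width: 0.462
gripper_force: 29.9
```

Call:
apply_moves(
  moves=[
    [[0,0,0],0],
    [[0,0,0],0],
    [[0,0,0],0],
    [[0,0,0],0],
    [[0,0,0],0],
  ],
  hand=0.087,
)

```text
time_s: 26.3
tcp_pos: [0.5369, -0.2982, 0.0298]
ee_rot: [[-0.999, 0.05, 0.0], [0.05, 0.999, -0.0], [-0.0, -0.0, -1.0]]
wrist_force: [0.5, 0.1, 0.4]
gripper_width: 0.749
gripper_force: 0.0
```

Call:
apply_moves(
  moves=[
    [[0,0,0],0],
    [[0,0,0],0],
    [[0,0,0],0],
    [[0,0,0],0],
    [[0,0,-0.01],0],
  ],
)

```text
time_s: 26.72
tcp_pos: [0.5352, -0.2976, 0.0379]
ee_rot: [[-0.999, 0.05, -0.004], [0.05, 0.999, 0.002], [0.004, 0.001, -1.0]]
wrist_force: [0.7, -0.0, -0.2]
gripper_width: 0.991
gripper_force: 0.0
```

Call:
apply_moves(
  moves=[
    [[0,0,-0.03],0],
    [[0,0,-0.035],0],
    [[0,0,-0.035],0],
    [[0,0,-0.0315],0],
    [[0,0,0],-5],
  ],
)

```text
time_s: 27.13
tcp_pos: [0.5406, -0.3, 0.1803]
ee_rot: [[-0.999, -0.04, 0.014], [-0.041, 0.999, -0.006], [-0.014, -0.007, -1.0]]
wrist_force: [-0.3, 0.0, 0.8]
gripper_width: 1.0
gripper_force: 0.0
```

Call:
apply_moves(
  moves=[
    [[0,0,0],-5],
    [[0,0,0],-5],
    [[0,0,0],0],
    [[0,0,0],0],
  ],
)

```text
time_s: 27.47
tcp_pos: [0.5367, -0.2981, 0.1717]
ee_rot: [[-0.978, -0.208, 0.001], [-0.208, 0.978, -0.0], [-0.001, -0.0, -1.0]]
wrist_force: [-0.2, -0.4, 0.1]
gripper_width: 0.998
gripper_force: 0.0
```

Run:
```python
from h import *
delta(.5104,.294,.1715)
t=imaging.capture("top");w=imaging.capture("wrist");s=imaging.capture("scene")
print(place(w,"tape",.005),place(s,"tape",.005),place(w,"tray",0))
q=proj(s,[[.537,-.298,.03]])[0].astype(int)
x0=max(q[0]-60,0); y0=q[1]-45
cv2.imwrite("pics/c5.png",np.hstack([cv2.resize(w["frame"],(400,300)),cv2.resize(s["frame"][y0:y0+90,x0:x0+120],(400,300),interpolation=cv2.INTER_CUBIC)]))
```

```text
pos [ 0.5367 -0.2981  0.1717] yang 102.03 tool delta [-9.760e-02  5.846e-01  1.000e-04] w 0.0869 F [-0.2 -0.4  0.1]
[] [] [(0.25, array([ 0.5398, -0.2975,  0.    ]))]
```

View pics/c5.png

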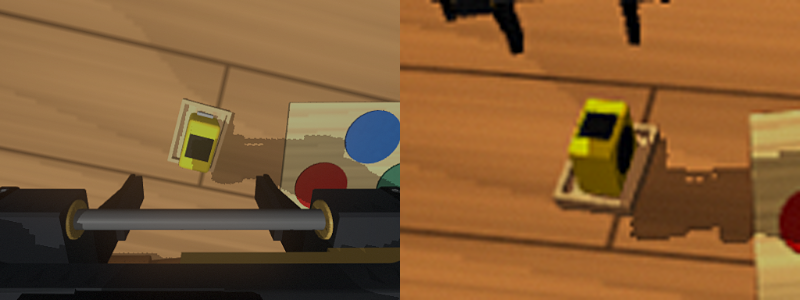

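Run:
```python
from h import *
from scipy.optimize import minimize
ims=[imaging.capture("wrist"),imaging.capture("scene")]
hull=[]
for im in ims:
    c=proj(im,[[.537,-.298,.035]])[0].astype(int)
    h=cv2.cvtColor(im["frame"],cv2.COLOR_BGR2HSV).astype(int); m=((h[...,0]>22)&(h[...,0]<34)&(h[...,1]>170)&(h[...,2]>60))
    roi=np.zeros_like(m); roi[c[1]-50:c[1]+50,max(c[0]-45,0):c[0]+45]=1
    m=cv2.morphologyEx((m&roi).astype(np.uint8),cv2.MORPH_OPEN,np.ones((2,2))); k=cv2.findContours(m,0,2)[0]
    q=cv2.convexHull(np.vstack([a for a in k if cv2.contourArea(a)>15])); M=np.zeros(m.shape,np.uint8); cv2.fillConvexPoly(M,q,1); hull.append(M); print(M.sum(),cv2.boundingRect(q))
def f(v,w):
    e=0;a=v[2]
    P=[[v[0]+x*np.cos(a)-y*np.sin(a),v[1]+x*np.sin(a)+y*np.cos(a),z] for x in(-.032,.032) for y in(-.02,.02) for z in(.005,.065)]
    for i in w:
        q=cv2.convexHull(proj(ims[i],P).astype(np.float32)); M=np.zeros(hull[i].shape,np.uint8); cv2.fillConvexPoly(M,np.round(q*16).astype(np.int32),1,shift=4)
        e+=1-(M&hull[i]).sum()/(M|hull[i]).sum()
    return e
for w in([0],[1],[0,1]):
    o=minimize(f,[.537,-.298,-.05],args=(w,),method="Nelder-Mead",options=dict(initial_simplex=[[.537,-.298,-.05],[.547,-.298,-.05],[.537,-.288,-.05],[.537,-.298,.1]]))
    print(w,o.x.round(4),round(o.fun,3))
```

```text
2922 (230, 146, 53, 76)
181 (157, 146, 17, 17)
[0] [ 0.5404 -0.297  -0.0149] 0.093
[1] [ 0.5147 -0.3052  0.1985] 0.644
[0, 1] [ 0.5396 -0.2974 -0.0053] 0.774
```

The tape stands in the tray within about 4 mm of its middle and square to it (wrist fit 0.540, -0.297). The can goes back first.

Call:
apply_moves(
  moves=[
    [[-0.0057,0.0344,0],0],
    [[-0.0057,0.0344,0],0],
    [[-0.0057,0.0344,0],0],
    [[-0.0057,0.0344,0],0],
    [[-0.0057,0.0344,0],0],
  ],
)

```text
time_s: 28.28
tcp_pos: [0.5281, -0.1226, 0.1711]
ee_rot: [[-0.978, -0.21, 0.0], [-0.21, 0.978, -0.0], [-0.0, -0.0, -1.0]]
wrist_force: [-0.0, 0.5, 0.1]
gripper_width: 1.0
gripper_force: 0.0
```

Call:
apply_moves(
  moves=[
    [[-0.0057,0.0344,0],0],
    [[-0.0057,0.0344,0],0],
    [[-0.0057,0.0344,0],0],
    [[-0.0057,0.0344,0],0],
    [[-0.0057,0.0344,0],0],
  ],
)

```text
time_s: 28.7
tcp_pos: [0.5197, 0.0519, 0.1713]
ee_rot: [[-0.978, -0.21, 0.0], [-0.21, 0.978, 0.0], [-0.0, 0.0, -1.0]]
wrist_force: [1.4, -0.2, 0.3]
gripper_width: 1.001
gripper_force: 0.0
```

Call:
apply_moves(
  moves=[
    [[-0.0057,0.0344,0],0],
    [[-0.0057,0.0344,0],0],
    [[-0.0057,0.0344,0],0],
    [[-0.0057,0.0344,0],0],
    [[-0.0057,0.0344,0],0],
  ],
)

```text
time_s: 29.12
tcp_pos: [0.5113, 0.2261, 0.1712]
ee_rot: [[-0.978, -0.211, 0.0], [-0.211, 0.978, 0.0], [-0.0, 0.0, -1.0]]
wrist_force: [0.2, -0.2, 0.1]
gripper_width: 1.001
gripper_force: 0.0
```

Call:
apply_moves(
  moves=[
    [[-0.0061,0.0344,0],0],
    [[-0.006,0.0342,0],0],
    [[0,0,0],0],
    [[0,0,0],0],
    [[0,0,0],0],
  ],
)

```text
time_s: 29.53
tcp_pos: [0.5088, 0.2936, 0.1707]
ee_rot: [[-0.978, -0.211, -0.001], [-0.211, 0.978, -0.001], [0.001, -0.001, -1.0]]
wrist_force: [0.1, 0.1, -0.0]
gripper_width: 0.998
gripper_force: 0.0
```

Run:
```python
from h import *
delta(.5104,.294,.0815)
w=imaging.capture("wrist")
for n in ("can","block","jar"): print(n,place(w,n,.004))
s=imaging.capture("scene"); print(place(s,"tape",.005))
cv2.imwrite("pics/c6.png",w["frame"])
```

```text
pos [0.5088 0.2936 0.1707] yang 102.17 tool delta [-0.0018  0.0001  0.0892] w 0.0869 F [ 0.1  0.1 -0. ]
can [(0.85, array([0.5098, 0.295 , 0.004 ]))]
block [(0.93, array([0.4128, 0.3044, 0.004 ])), (0.51, array([0.5097, 0.2966, 0.004 ]))]
jar [(0.87, array([0.6161, 0.2888, 0.004 ]))]
[(0.76, array([ 0.5365, -0.2995,  0.005 ]))]
```

View pics/c6.png

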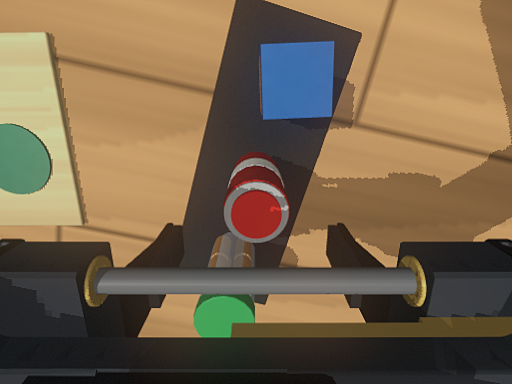

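The wrist view shows all three upright on the mat, with the can at (257,210) midway between the fingers.

Call:
apply_moves(
  moves=[
    [[0,0,0.03],0],
    [[0,0,0.03],0],
    [[0,0,0.02],0],
    [[0,0,0.01],0],
    [[0,0,0],0],
  ],
)

```text
time_s: 30.25
tcp_pos: [0.5081, 0.2925, 0.0787]
ee_rot: [[-0.978, -0.21, -0.004], [-0.21, 0.978, -0.003], [0.004, -0.003, -1.0]]
wrist_force: [-0.7, 0.1, -0.4]
gripper_width: 1.004
gripper_force: 0.0
```

Call:
apply_moves(
  moves=[
    [[0,0,0],0],
    [[0,0,0],0],
    [[0,0,0],0],
    [[0,0,0],0],
    [[0,0,0],0],
  ],
  hand=0.03,
)

```text
time_s: 30.67
tcp_pos: [0.5095, 0.2943, 0.0821]
ee_rot: [[-0.978, -0.211, 0.001], [-0.211, 0.978, 0.001], [-0.002, 0.001, -1.0]]
wrist_force: [0.3, 0.9, 0.9]
gripper_width: 0.706
gripper_force: 0.0
```

Call:
apply_moves(
  moves=[
    [[0,0,0],0],
    [[0,0,0],0],
    [[0,0,0],0],
    [[0,0,0],0],
    [[0,0,0],0],
  ],
)

```text
time_s: 31.08
tcp_pos: [0.5093, 0.2943, 0.0815]
ee_rot: [[-0.978, -0.211, 0.001], [-0.211, 0.978, 0.0], [-0.001, 0.0, -1.0]]
wrist_force: [-0.2, -0.2, 3.0]
gripper_width: 0.59
gripper_force: 30.0
```

Call:
apply_moves(
  moves=[
    [[0,0,-0.01],0],
    [[0,0,-0.02],0],
    [[0,0,-0.02],0],
    [[0,0,-0.02],0],
    [[0,0,-0.02],0],
  ],
)

```text
time_s: 31.5
tcp_pos: [0.5085, 0.2934, 0.1716]
ee_rot: [[-0.978, -0.21, -0.002], [-0.21, 0.978, -0.001], [0.002, -0.001, -1.0]]
wrist_force: [0.1, 0.3, -2.1]
gripper_width: 0.593
gripper_force: 30.0
```

Call:
apply_moves(
  moves=[
    [[0.0014,-0.033,0],0],
    [[0.0014,-0.033,0],0],
    [[0.0014,-0.033,0],0],
    [[0.0014,-0.033,0],0],
    [[0.0014,-0.033,0],0],
  ],
)

```text
time_s: 31.92
tcp_pos: [0.5363, 0.1295, 0.1709]
ee_rot: [[-0.978, -0.211, -0.001], [-0.211, 0.978, -0.0], [0.001, -0.0, -1.0]]
wrist_force: [0.3, 0.2, -2.0]
gripper_width: 0.592
gripper_force: 30.0
```

Call:
apply_moves(
  moves=[
    [[0.0014,-0.033,0],0],
    [[0.0014,-0.033,0],0],
    [[0.0014,-0.033,0],0],
    [[0.0014,-0.033,0],0],
    [[0.0014,-0.033,0],0],
  ],
)

```text
time_s: 32.33
tcp_pos: [0.5642, -0.0333, 0.1709]
ee_rot: [[-0.978, -0.21, -0.001], [-0.21, 0.978, 0.0], [0.001, 0.0, -1.0]]
wrist_force: [0.7, 0.4, -2.3]
gripper_width: 0.59
gripper_force: 30.0
```

Call:
apply_moves(
  moves=[
    [[0.0014,-0.033,0],0],
    [[0.002,-0.0325,0],0],
    [[0,0,0],0],
    [[0,0,0],0],
    [[0,0,0],0],
  ],
)

```text
time_s: 32.75
tcp_pos: [0.5747, -0.0964, 0.1706]
ee_rot: [[-0.978, -0.21, -0.001], [-0.21, 0.978, 0.0], [0.001, 0.001, -1.0]]
wrist_force: [0.1, -0.2, -1.7]
gripper_width: 0.591
gripper_force: 30.0
```

Run:
```python
from h import *
delta(.5765,-.0965,.088)
w=imaging.capture("wrist")
f=w["frame"]; h=cv2.cvtColor(f,cv2.COLOR_BGR2HSV).astype(int)
for n in ("disc_blue","disc_green","disc_red"): 
    k=cut(w,n)
    if k is not None:
        m=k["region"].astype(np.uint8); c=max(cv2.findContours(m,0,1)[0],key=cv2.contourArea); P=np.array([onz(w,*a[0],.011)[:2] for a in c],np.float32); print(n,round(k["confidence"],2),cv2.minEnclosingCircle(P))
```

```text
pos [ 0.5747 -0.0964  0.1706] yang 102.1 tool delta [-0.0018 -0.0005  0.0826] w 0.0514 F [ 0.1 -0.2 -1.7]
disc_blue 0.93 ((0.4875347316265106, -0.05088736116886139), 0.039743103086948395)
disc_green 0.73 ((0.5502992272377014, 0.027642328292131424), 0.041351500898599625)
disc_red 0.79 ((0.5771145820617676, -0.0970308855175972), 0.040088001638650894)
```

The wrist camera puts the discs within 1-2 mm of the pick points, so I lower the can.

Call:
apply_moves(
  moves=[
    [[-0.001,0,0.025],0],
    [[0,0,0.025],0],
    [[0,0,0.02],0],
    [[0,0,0.009],0],
    [[0,0,0.003],0],
  ],
)

```text
time_s: 33.37
tcp_pos: [0.5755, -0.0954, 0.0883]
ee_rot: [[-0.977, -0.212, -0.003], [-0.212, 0.977, -0.001], [0.003, 0.0, -1.0]]
wrist_force: [-4.2, 1.3, 8.7]
gripper_width: 0.59
gripper_force: 30.0
```

Call:
apply_moves(
  moves=[
    [[0,0,0.0015],0],
    [[0,0,0],0],
    [[0,0,0],0],
  ],
)

```text
time_s: 33.62
tcp_pos: [0.5773, -0.096, 0.0886]
ee_rot: [[-0.978, -0.211, 0.003], [-0.211, 0.978, 0.0], [-0.003, -0.001, -1.0]]
wrist_force: [-0.2, -0.9, -2.0]
gripper_width: 0.591
gripper_force: 30.0
```

Call:
apply_moves(
  moves=[
    [[0,0,0],0],
    [[0,0,0],0],
    [[0,0,0],0],
    [[0,0,0],0],
    [[0,0,0],0],
  ],
  hand=0.087,
)

```text
time_s: 34.03
tcp_pos: [0.5766, -0.0962, 0.0879]
ee_rot: [[-0.978, -0.211, 0.001], [-0.211, 0.978, -0.0], [-0.001, -0.0, -1.0]]
wrist_force: [-0.2, 0.4, 1.0]
gripper_width: 0.886
gripper_force: 0.0
```

Call:
apply_moves(
  moves=[
    [[0,0,0],0],
    [[0,0,-0.01],0],
    [[0,0,-0.025],0],
    [[0,0,-0.03],0],
    [[0,0,-0.025],0],
  ],
)

```text
time_s: 34.45
tcp_pos: [0.5766, -0.0963, 0.1799]
ee_rot: [[-0.978, -0.211, 0.001], [-0.211, 0.978, -0.001], [-0.001, -0.001, -1.0]]
wrist_force: [0.4, -0.2, 0.7]
gripper_width: 0.997
gripper_force: 0.0
```

Run:
```python
from h import *
delta(.4104,.2988,.1715)
s=imaging.capture("scene"); print(place(s,"can",.011))
t=imaging.capture("top"); print(place(t,"block",.004))
```

```text
pos [ 0.5766 -0.0963  0.1799] yang 102.18 tool delta [0.0792 0.4213 0.008 ] w 0.0867 F [ 0.4 -0.2  0.7]
[(0.64, array([ 0.5679, -0.0888,  0.011 ]))]
[(0.73, array([0.4175, 0.3034, 0.004 ]))]
```

Call:
apply_moves(
  moves=[
    [[0.0066,0.0351,0],0],
    [[0.0066,0.0351,0],0],
    [[0.0066,0.0351,0],0],
    [[0.0066,0.0351,0],0],
    [[0.0066,0.0351,0],0],
  ],
)

```text
time_s: 35.07
tcp_pos: [0.5054, 0.0693, 0.1763]
ee_rot: [[-0.978, -0.21, -0.003], [-0.21, 0.978, -0.001], [0.003, -0.0, -1.0]]
wrist_force: [0.6, 0.6, -0.0]
gripper_width: 0.999
gripper_force: 0.0
```

Call:
apply_moves(
  moves=[
    [[0.0066,0.0351,0],0],
    [[0.0066,0.0351,0],0],
    [[0.0066,0.0351,0],0],
    [[0.0066,0.0351,0],0],
    [[0.0066,0.0351,0],0],
  ],
)

```text
time_s: 35.48
tcp_pos: [0.4362, 0.2339, 0.1765]
ee_rot: [[-0.978, -0.21, -0.002], [-0.21, 0.978, -0.002], [0.002, -0.001, -1.0]]
wrist_force: [0.7, -0.1, 1.5]
gripper_width: 1.0
gripper_force: 0.0
```

Call:
apply_moves(
  moves=[
    [[0.0067,0.0351,0],0],
    [[0.0067,0.0352,0],0],
    [[0,0,0],0],
    [[0,0,0],0],
    [[0,0,0.02],0],
  ],
)

```text
time_s: 35.9
tcp_pos: [0.4113, 0.3005, 0.1598]
ee_rot: [[-0.977, -0.212, 0.004], [-0.212, 0.977, 0.004], [-0.005, 0.003, -1.0]]
wrist_force: [0.2, 0.3, -0.0]
gripper_width: 1.0
gripper_force: 0.0
```

Call:
apply_moves(
  moves=[
    [[0,0,0.025],0],
    [[0,0,0.025],0],
    [[0,0,0.02],0],
    [[0,0,0.0065],0],
    [[0,0,0],0],
  ],
)

```text
time_s: 36.32
tcp_pos: [0.4093, 0.2967, 0.079]
ee_rot: [[-0.978, -0.209, -0.004], [-0.209, 0.978, -0.005], [0.004, -0.004, -1.0]]
wrist_force: [0.3, 0.2, -0.1]
gripper_width: 1.0
gripper_force: 0.0
```

Call:
apply_moves(
  moves=[
    [[0,0,0],0],
    [[0,0,0],0],
    [[0,0,0],0],
    [[0,0,0],0],
    [[0,0,0],0],
  ],
  hand=0.03,
)

```text
time_s: 36.73
tcp_pos: [0.4103, 0.2994, 0.0819]
ee_rot: [[-0.978, -0.211, 0.001], [-0.211, 0.978, 0.001], [-0.001, 0.001, -1.0]]
wrist_force: [-0.0, 0.1, 0.3]
gripper_width: 0.71
gripper_force: 0.0
```

Call:
apply_moves(
  moves=[
    [[0,0,0],0],
    [[0,0,0],0],
    [[0,0,0],0],
    [[0,0,0],0],
    [[0,0,0],0],
  ],
)

```text
time_s: 37.15
tcp_pos: [0.4101, 0.2991, 0.0813]
ee_rot: [[-0.978, -0.211, 0.0], [-0.211, 0.978, 0.0], [-0.0, 0.0, -1.0]]
wrist_force: [-0.7, 0.5, 2.2]
gripper_width: 0.529
gripper_force: 30.0
```

Call:
apply_moves(
  moves=[
    [[0,0,-0.01],0],
    [[0,0,-0.02],0],
    [[0,0,-0.02],0],
    [[0,0,-0.02],0],
    [[0,0,-0.02],0],
  ],
)

```text
time_s: 37.57
tcp_pos: [0.4098, 0.2987, 0.1723]
ee_rot: [[-0.978, -0.21, -0.0], [-0.21, 0.978, -0.0], [0.0, -0.0, -1.0]]
wrist_force: [-0.3, -0.3, -0.8]
gripper_width: 0.531
gripper_force: 30.0
```

Call:
apply_moves(
  moves=[
    [[-0.0002,-0.0358,0],0],
    [[-0.0002,-0.0358,0],0],
    [[-0.0002,-0.0358,0],0],
    [[-0.0002,-0.0358,0],0],
    [[-0.0002,-0.0358,0],0],
  ],
)

```text
time_s: 37.98
tcp_pos: [0.4485, 0.1226, 0.1716]
ee_rot: [[-0.977, -0.211, 0.0], [-0.211, 0.977, 0.0], [-0.0, 0.0, -1.0]]
wrist_force: [-0.0, 0.8, -1.2]
gripper_width: 0.531
gripper_force: 30.0
```

Call:
apply_moves(
  moves=[
    [[-0.0002,-0.0358,0],0],
    [[-0.0002,-0.0358,0],0],
    [[-0.0002,-0.0358,0],0],
    [[-0.0002,-0.0358,0],0],
    [[-0.0002,-0.0354,0],0],
  ],
)

```text
time_s: 38.4
tcp_pos: [0.4871, -0.052, 0.1716]
ee_rot: [[-0.978, -0.211, 0.0], [-0.211, 0.978, 0.0], [-0.0, 0.0, -1.0]]
wrist_force: [0.5, 0.6, -0.7]
gripper_width: 0.53
gripper_force: 30.0
```

Call:
apply_moves(
  moves=[
    [[0,0,0],0],
    [[0,0,0],0],
    [[0,0,0],0],
  ],
)

```text
time_s: 38.65
tcp_pos: [0.4869, -0.0503, 0.1712]
ee_rot: [[-0.978, -0.21, -0.0], [-0.21, 0.978, 0.0], [0.0, 0.0, -1.0]]
wrist_force: [0.0, 0.3, -1.0]
gripper_width: 0.528
gripper_force: 30.0
```

Run:
```python
from h import *
delta(.4875,-.0508,.088)
w=imaging.capture("wrist"); s=imaging.capture("scene"); t=imaging.capture("top")
for im in (w,t):
    k=cut(im,"disc_red"); print(place(im,"can",.011),place(im,"disc_red",.008))
q=proj(s,[[.53,-.03,.06]])[0].astype(int)-[60,45]
cv2.imwrite("pics/c7.png",np.hstack([cv2.resize(w["frame"],(400,300)),cv2.resize(s["frame"][q[1]:q[1]+90,q[0]:q[0]+120],(400,300),interpolation=cv2.INTER_CUBIC)]))
```

```text
pos [ 0.4869 -0.0503  0.1712] yang 102.1 tool delta [-0.0005 -0.0006  0.0832] w 0.0459 F [ 0.   0.3 -1. ]
[(0.83, array([ 0.5818, -0.0945,  0.011 ]))] []
[(0.56, array([ 0.5717, -0.0905,  0.011 ]))] [(0.59, array([ 0.5661, -0.0989,  0.008 ]))]
```

View pics/c7.png

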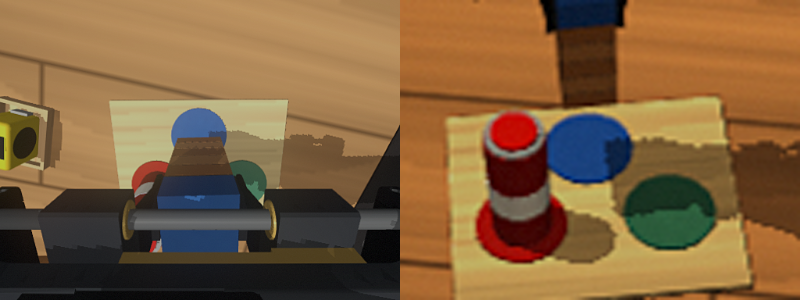

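The can stands on the red disc's middle and the block hangs straight above the blue disc, so I lower it and go on to the jar.

Call:
apply_moves(
  moves=[
    [[0,0,0.025],0],
    [[0,0,0.025],0],
    [[0,0,0.02],0],
    [[0,0,0.009],0],
    [[0,0,0.003],0],
  ],
)

```text
time_s: 39.52
tcp_pos: [0.4862, -0.0503, 0.0884]
ee_rot: [[-0.977, -0.211, -0.004], [-0.211, 0.977, -0.001], [0.004, -0.0, -1.0]]
wrist_force: [-5.9, 1.8, 16.2]
gripper_width: 0.531
gripper_force: 30.0
```

Call:
apply_moves(
  moves=[
    [[0,0,0.0015],0],
    [[0,0,0],0],
    [[0,0,0],0],
  ],
)

```text
time_s: 39.77
tcp_pos: [0.4881, -0.05, 0.0884]
ee_rot: [[-0.977, -0.211, 0.002], [-0.211, 0.977, 0.0], [-0.002, -0.0, -1.0]]
wrist_force: [-0.5, -0.5, -0.4]
gripper_width: 0.529
gripper_force: 30.0
```

Call:
apply_moves(
  moves=[
    [[0,0,0],0],
    [[0,0,0],0],
    [[0,0,0],0],
    [[0,0,0],0],
    [[0,0,0],0],
  ],
  hand=0.087,
)

```text
time_s: 40.18
tcp_pos: [0.4874, -0.0502, 0.0877]
ee_rot: [[-0.978, -0.211, 0.0], [-0.211, 0.978, 0.0], [-0.0, -0.0, -1.0]]
wrist_force: [-0.2, 0.1, 0.8]
gripper_width: 0.822
gripper_force: 0.0
```

Call:
apply_moves(
  moves=[
    [[0,0,0],0],
    [[0,0,0],0],
    [[0,0,-0.015],0],
    [[0,0,-0.035],0],
    [[0,0,-0.04],0],
  ],
)

```text
time_s: 40.6
tcp_pos: [0.4855, -0.0505, 0.1766]
ee_rot: [[-0.978, -0.21, -0.006], [-0.21, 0.978, -0.001], [0.006, 0.0, -1.0]]
wrist_force: [1.9, -0.2, 0.4]
gripper_width: 0.997
gripper_force: 0.0
```

Call:
apply_moves(
  moves=[
    [[-0.0192,0.0305,0],0],
    [[-0.0192,0.0305,0],0],
    [[-0.0192,0.0305,0],0],
    [[-0.0192,0.0305,0],0],
    [[-0.0192,0.0305,0],0],
  ],
)

```text
time_s: 41.02
tcp_pos: [0.5492, 0.1207, 0.1778]
ee_rot: [[-0.978, -0.21, 0.0], [-0.21, 0.978, 0.0], [-0.0, 0.0, -1.0]]
wrist_force: [-0.2, -0.4, 0.5]
gripper_width: 0.997
gripper_force: 0.0
```

Call:
apply_moves(
  moves=[
    [[-0.0192,0.0305,0],0],
    [[-0.0192,0.0305,0],0],
    [[-0.0192,0.0305,0],0],
    [[-0.0192,0.0305,0],0],
    [[-0.0191,0.0305,0],0],
  ],
)

```text
time_s: 41.43
tcp_pos: [0.6109, 0.29, 0.1773]
ee_rot: [[-0.978, -0.211, -0.0], [-0.211, 0.978, -0.0], [0.0, -0.0, -1.0]]
wrist_force: [1.2, -1.0, 1.0]
gripper_width: 1.001
gripper_force: 0.0
```

Call:
apply_moves(
  moves=[
    [[0,0,0],0],
    [[0,0,0.025],0],
    [[0,0,0.03],0],
    [[0,0,0.025],0],
    [[0,0,0.0145],0],
  ],
)

```text
time_s: 41.85
tcp_pos: [0.6087, 0.2871, 0.0793]
ee_rot: [[-0.978, -0.21, -0.005], [-0.21, 0.978, -0.003], [0.006, -0.002, -1.0]]
wrist_force: [-0.2, -0.1, -0.9]
gripper_width: 1.0
gripper_force: 0.0
```

Call:
apply_moves(
  moves=[
    [[0,0,0],0],
    [[0,0,0],0],
    [[0,0,0],0],
  ],
)

```text
time_s: 42.1
tcp_pos: [0.6115, 0.2887, 0.0845]
ee_rot: [[-0.978, -0.211, 0.002], [-0.211, 0.978, 0.001], [-0.002, 0.0, -1.0]]
wrist_force: [-1.0, -0.1, -0.2]
gripper_width: 1.001
gripper_force: 0.0
```

Call:
apply_moves(
  moves=[
    [[0,0,0],0],
    [[0,0,0],0],
    [[0,0,0],0],
    [[0,0,0],0],
    [[0,0,0],0],
  ],
  hand=0.03,
)

```text
time_s: 42.52
tcp_pos: [0.6108, 0.2885, 0.0835]
ee_rot: [[-0.978, -0.211, 0.001], [-0.211, 0.978, 0.0], [-0.001, 0.0, -1.0]]
wrist_force: [-0.3, 0.6, -0.1]
gripper_width: 0.708
gripper_force: 0.0
```

Call:
apply_moves(
  moves=[
    [[0,0,0],0],
    [[0,0,0],0],
    [[0,0,0],0],
    [[0,0,0],0],
    [[0,0,0],0],
  ],
)

```text
time_s: 42.93
tcp_pos: [0.6107, 0.2885, 0.0832]
ee_rot: [[-0.978, -0.211, 0.0], [-0.211, 0.978, 0.0], [-0.0, 0.0, -1.0]]
wrist_force: [0.5, -0.1, 2.2]
gripper_width: 0.598
gripper_force: 30.0
```

Call:
apply_moves(
  moves=[
    [[0,0,-0.01],0],
    [[0,0,-0.02],0],
    [[0,0,-0.02],0],
    [[0,0,-0.02],0],
    [[0,0,-0.02],0],
  ],
)

```text
time_s: 43.35
tcp_pos: [0.6101, 0.288, 0.1736]
ee_rot: [[-0.978, -0.21, -0.002], [-0.21, 0.978, -0.001], [0.002, -0.0, -1.0]]
wrist_force: [0.4, 0.7, -1.6]
gripper_width: 0.6
gripper_force: 30.0
```

Call:
apply_moves(
  moves=[
    [[0.0143,-0.0303,0],0],
    [[0.0143,-0.0303,0],0],
    [[0.0143,-0.0303,0],0],
    [[0.0143,-0.0303,0],0],
    [[0.0143,-0.0303,0],0],
  ],
)

```text
time_s: 43.77
tcp_pos: [0.5715, 0.1236, 0.173]
ee_rot: [[-0.978, -0.211, -0.001], [-0.211, 0.978, -0.0], [0.001, 0.0, -1.0]]
wrist_force: [0.2, 0.0, -2.1]
gripper_width: 0.604
gripper_force: 30.0
```

Call:
apply_moves(
  moves=[
    [[0.0143,-0.0303,0],0],
    [[0.0143,-0.0303,0],0],
    [[0.0142,-0.0302,0],0],
    [[0,0,0],0],
    [[0,0,0],0],
  ],
)

```text
time_s: 44.18
tcp_pos: [0.5491, 0.0258, 0.1733]
ee_rot: [[-0.978, -0.208, -0.0], [-0.208, 0.978, 0.0], [0.0, 0.0, -1.0]]
wrist_force: [1.1, 1.2, -2.8]
gripper_width: 0.594
gripper_force: 30.0
```

Run:
```python
from h import *
delta(.5503,.0278,.0895)
s=imaging.capture("scene"); w=imaging.capture("wrist"); q=proj(s,[[.53,-.03,.06]])[0].astype(int)-[60,50]
k=cut(w,"disc_blue");print(place(w,"block",.011),place(w,"can",.011))
cv2.imwrite("pics/c8.png",np.hstack([cv2.resize(w["frame"],(400,300)),cv2.resize(s["frame"][q[1]:q[1]+90,q[0]:q[0]+120],(400,300),interpolation=cv2.INTER_CUBIC)]))
```

```text
pos [0.5491 0.0258 0.1733] yang 101.98 tool delta [-0.0016  0.0017  0.0838] w 0.0517 F [ 1.1  1.2 -2.8]
[(0.73, array([ 0.4916, -0.0436,  0.011 ]))] [(0.96, array([ 0.5775, -0.0954,  0.011 ]))]
```

View pics/c8.png

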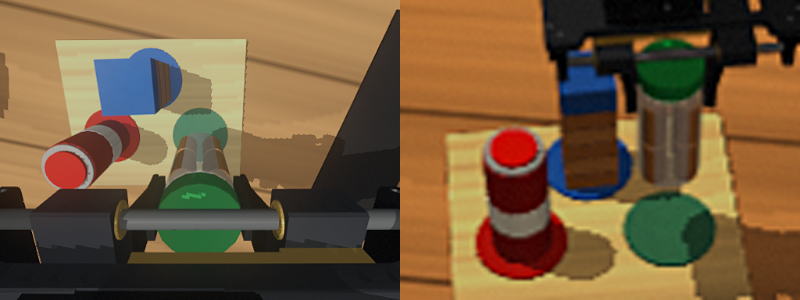

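Block and can stand on their discs and the jar is upright above the green one. I lower it, release and lift clear.

Call:
apply_moves(
  moves=[
    [[0,0,0.025],0],
    [[0,0,0.025],0],
    [[0,0,0.02],0],
    [[0,0,0.008],0],
    [[0,0,0.003],0],
  ],
)

```text
time_s: 44.85
tcp_pos: [0.5491, 0.0279, 0.0903]
ee_rot: [[-0.977, -0.212, -0.004], [-0.212, 0.977, -0.001], [0.004, -0.0, -1.0]]
wrist_force: [-0.4, 0.6, -1.4]
gripper_width: 0.6
gripper_force: 30.0
```

Call:
apply_moves(
  moves=[
    [[0,0,0.002],0],
    [[0,0,0],0],
    [[0,0,0],0],
  ],
)

```text
time_s: 45.1
tcp_pos: [0.5509, 0.0279, 0.0913]
ee_rot: [[-0.977, -0.211, 0.002], [-0.211, 0.977, 0.001], [-0.002, 0.0, -1.0]]
wrist_force: [-0.4, -0.1, -1.6]
gripper_width: 0.604
gripper_force: 30.0
```

Call:
apply_moves(
  moves=[
    [[0,0,0],0],
    [[0,0,0],0],
    [[0,0,0],0],
    [[0,0,0],0],
    [[0,0,0],0],
  ],
  hand=0.087,
)

```text
time_s: 45.52
tcp_pos: [0.5502, 0.0275, 0.0906]
ee_rot: [[-0.978, -0.211, 0.001], [-0.211, 0.978, 0.0], [-0.001, 0.0, -1.0]]
wrist_force: [-0.3, 0.6, -0.7]
gripper_width: 0.891
gripper_force: 0.0
```

Call:
apply_moves(
  moves=[
    [[0,0,0],0],
    [[0,0,0],0],
    [[0,0,-0.015],0],
    [[0,0,-0.035],0],
    [[0,0,-0.04],0],
  ],
)

```text
time_s: 45.93
tcp_pos: [0.5482, 0.027, 0.1788]
ee_rot: [[-0.978, -0.21, -0.006], [-0.21, 0.978, -0.002], [0.006, -0.0, -1.0]]
wrist_force: [1.3, 0.2, -0.2]
gripper_width: 1.002
gripper_force: 0.0
```

Call:
apply_moves(
  moves=[
    [[0,0.02,-0.02],0],
    [[0,0.035,0],0],
    [[0,0.035,0],0],
    [[0,0.035,0],0],
    [[0,0.035,0],0],
  ],
)

```text
time_s: 46.35
tcp_pos: [0.5156, 0.1851, 0.2004]
ee_rot: [[-0.978, -0.21, 0.0], [-0.21, 0.978, 0.0], [-0.001, 0.0, -1.0]]
wrist_force: [0.1, -0.4, 1.0]
gripper_width: 1.002
gripper_force: 0.0
```

Call:
apply_moves(
  moves=[
    [[0,0.035,0],0],
    [[0,0.035,0],0],
    [[0,0.03,0],0],
    [[0,0,0],0],
    [[0,0,0],0],
  ],
)

```text
time_s: 46.77
tcp_pos: [0.4946, 0.283, 0.1997]
ee_rot: [[-0.977, -0.213, -0.001], [-0.213, 0.977, -0.0], [0.001, -0.0, -1.0]]
wrist_force: [1.1, -1.1, 0.3]
gripper_width: 1.002
gripper_force: 0.0
```

Run:
```python
from h import *
delta(0,0,0)
t=imaging.capture("top"); s=imaging.capture("scene")
for n,d in(("can","disc_red"),("block","disc_blue"),("jar","disc_green")): print(n,place(t,n,.011),place(s,n,.011))
print(place(s,"tape",.005))
a=t["frame"][182:257,214:314]; q=proj(s,[[.53,-.13,.05]])[0].astype(int)-[100,75]
x,y=max(q[0],0),q[1]
cv2.imwrite("pics/c9.png",np.hstack([cv2.resize(a,(400,300),interpolation=cv2.INTER_CUBIC),cv2.resize(s["frame"][y:y+150,x:x+200],(400,300),interpolation=cv2.INTER_CUBIC)]))
```

```text
pos [0.4946 0.283  0.1997] yang 102.31 tool delta [ 0.5434 -0.171   0.2001] w 0.0872 F [ 1.1 -1.1  0.3]
can [(0.82, array([ 0.5711, -0.0868,  0.011 ])), (0.31, array([0.5422, 0.026 , 0.011 ]))] [(0.56, array([ 0.567, -0.091,  0.011]))]
block [(0.97, array([ 0.4878, -0.0446,  0.011 ]))] [(0.58, array([ 0.5048, -0.0375,  0.011 ]))]
jar [] [(0.75, array([0.544 , 0.0356, 0.011 ])), (0.24, array([ 0.5646, -0.0896,  0.011 ]))]
[(0.58, array([ 0.5342, -0.2957,  0.005 ])), (0.15, array([0.5452, 0.0269, 0.005 ]))]
```

View pics/c9.png

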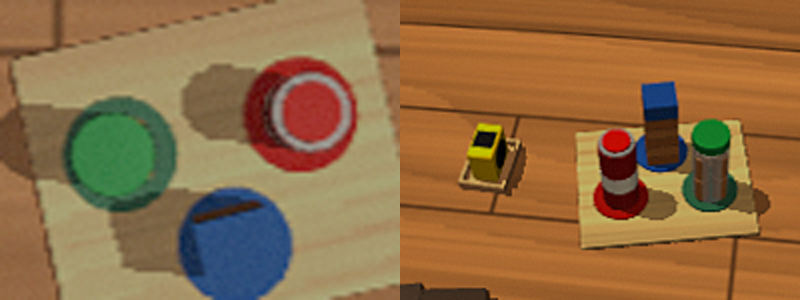

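The final top view matches the start: lid at (112,155), can ring at (311,113) and block edge at (228,211), each within about 2 mm. The tape stands in the tray and the arm is clear, so I hand in.

```bash
python3 -c "
from station import r
print(r.finish_job())"
```

```text
the job is handed in; nothing more can be done
None
```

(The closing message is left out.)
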